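# Tip the tool case out of the packed shelf row and lay it on the bench mat

## Task

Fetch the small hard tool case, the one with a carrying handle, out of the packed row on the bench shelf: tip its top forward, draw it clear over the front lip, stand it upright on the bench mat as it stood in the row, and let go. Then take hold of it afresh and lay it down flat in the middle of the mat, square with the mat, with its lid (its left side as it stood) upwards and its handle towards the robot. Never let it drop or topple, and leave its neighbours standing in the row and the other things on the bench where they are.

Things in the scene. Friction and masses are not known exactly. Their poses are not given: they have to be found in the camera images.
- shelf: Fixed grey bench riser shelf. Origin on the bench under the row's centre; +x to its back (open front, -x, looks roughly to the robot), y along the row, +y left seen from the robot. Row floor 18 mm above the bench. Five items 50 mm thick, 120 mm deep stand like books, centred at x = 0, y = -103, -51.5, 0, 51.5, 103 (1.5 mm gaps); the tool case has one of the three middle places. Side panels 239 high from y = 130 out.
- shelf_lip (a point): Middle of the top edge of the shelf's front lip, which runs across the whole row, 10 mm thick, its top 30 mm above the row floor (48 mm above the bench). Its inner face is 12 mm in front of the items' fronts (shelf x = -72; outer face -82).
- shelf_board (a point): Middle of the lower front edge of the fixed upper board, 224 mm above the bench (26 mm above the case's top). It covers only the rear 40 mm of the row (shelf x = 20 to 140), so the case cannot be lifted straight up over the lip; tipped forward about 0.3 rad about its front foot edge, its rear top corner comes out in front of the board and it can then be raised and drawn out.
- case_center (a point): Centre of the tool case, half-way up: rigid grey plastic, loose, 120 deep (x) x 50 thick (y) x 180 high (z) mm as it stands in the row, about 0.35 kg, with black seam, latches and, on its narrow front (-x), a black D-shaped handle; the only item with a handle. Axes as the shelf's while in the row: -x to the handle, z up, +y out of the ribbed lid side (left in the row).
- case_handle (a point): Middle of the handle's grip bar, on the case at x = -105, y = 0, 5 mm above the centre; axes as case_center. The bar runs straight along the case's z, 90 mm long, 14 wide in y, 12 thick in x, rigid (does not fold), joined to the case by a leg 14 wide, 12 thick at either end (66 mm clear between the legs, 39 mm clear between bar and case front).
- case: The tool case as a whole; origin at the centre of its foot, 90 mm under case_center; axes as there.
- mat: Blue antistatic bench mat fixed on the bench, 280 (x) x 300 (y) x 3 mm; origin at the centre of its underside, x roughly away from the robot, y to the left. A fixed aluminium board holder, 210 mm wide and 72 mm high, stands beyond its far edge.
- item_a: Neighbour in the row: black ring binder, 184 mm high, 120 deep x 50 thick, loose; origin at the centre of its foot, axes as the shelf's.
- item_b: Neighbour in the row: cardboard box file, 172 mm high, 120 deep x 50 thick, loose; origin at the centre of its foot, axes as the shelf's.
- item_c: Neighbour in the row: plain grey plastic box without handle, 176 mm high, 120 deep x 50 thick, loose; origin at the centre of its foot, axes as the shelf's.
- item_d: Neighbour in the row: grey ring binder, 182 mm high, 120 deep x 50 thick, loose; origin at the centre of its foot, axes as the shelf's.
- meter: Bystander: yellow handheld multimeter lying on the bench, 190 (x) x 92 x 50 mm; origin under its centre.
- toolbox: Bystander: red plastic toolbox on the bench, 216 (x) x 116 x 138 mm; origin under its centre.
- drill: Bystander: pale hand drill with brass chuck lying on the bench, 150 (along x) x 38 x 38 mm; origin under its body.
Not all that is in view belongs to the job. Leave any yellow look-alike of the case alone.

How it is judged:
On the way, in this order (a step that is already met when the one before it is completed fails the run):
1. the case is tipped forward at least 10 degrees while its foot is still behind the lip (angle between case's own z axis and vertical above 0.175 rad and x of case in the frame of shelf above -0.05 m and contact force between case and the fingers above 0.5 N), for 0.05 s.
2. the case is drawn clear of the row, in front of the shelf (x of case_center in the frame of shelf below -0.15 m and contact force between case and the fingers above 0.5 N), for 0.05 s.
3. the case stands upright on the mat and is let go (angle between case's own z axis and vertical below 0.1 rad and z of case in the frame of mat below 0.01 m and horizontal distance between case and mat below 0.17 m and contact force between case and the fingers below 0.1 N and linear speed of case below 0.03 m/s), for 0.2 s.
4. the case, held again, is turned down on its side (angle between case's own z axis and vertical above 0.6 rad and contact force between case and the fingers above 0.5 N), for 0.05 s.
At the end, for the whole second after the job is handed in: The case lies flat on the mat (within 0.1 rad), lid side up, its centre within 60 mm of the mat's centre, its sides square with the mat within 0.35 rad (20 degrees), the handle on the mat's side nearer the robot, released and at rest; neighbours and bystanders undisturbed (angle between case's own y axis and vertical below 0.1 rad and z of case_center in the frame of mat below 0.036 m and horizontal distance between case_center and mat below 0.06 m and angle between the x axis of case and the x axis of mat, either way round below 0.35 rad and x of case_handle in the frame of mat below -0.03 m and contact force between case and the fingers below 0.1 N and linear speed of case below 0.02 m/s); the robot touches nothing.
It fails at once if the case is dropped or toppled: out of the fingers, moving faster than 0.7 m/s or turning faster than 4 rad/s (contact force between case and the fingers below 0.1 N and (linear speed of case above 0.7 m/s or angular speed of case above 4 rad/s)).
It fails at once if a neighbour in the row is shifted more than 30 mm or tipped more than 0.2 rad (distance of any of item_a, item_b, item_c, item_d from where it was at the start of the episode above 0.03 m or angle between any of item_a, item_b, item_c, item_d's own z axis and vertical above 0.2 rad).
It fails at once if a bystander on the bench is shifted more than 30 mm (distance of any of meter, toolbox, drill from where it was at the start of the episode above 0.03 m).
It also fails if it takes over 64 s, if anything falls off the work surface, if the arm or the gripper's body presses on something with over 40 N, if the wrist force passes 120 N, or if a joint passes its speed limit or range.

## Robot

A 6-joint arm with a two-finger parallel gripper is mounted at the origin on the work surface. World frame = base frame: x ahead of the robot, y to its left, z up, the work surface at z = 0. Lengths are in m, angles in rad, forces in N, time in s.
With the tool pointing down it reaches from about 0.375 to 0.975 m from the base axis. Payload 3.8 kg.
Tool frame: the origin (TCP) lies at the very end of the fingers, on their centre line; the grasp point (between the pads) lies 19 mm behind it (bot.tcp_to_grasp is the z of the grasp point in the tool frame, in m); z points along the fingers, y is the direction in which the jaws open and shut (so a half turn about z gives the same grasp; the last joint's range is limited). The gripper opens to 85 mm and grips with 20 to 120 N. Pads are 22 mm wide; open, the fingers measure 114 mm over their backs; the gripper's body (76 mm by 85 mm) begins 54 mm behind the grasp point. The pads swing forward as they close: fully open they stand 13 mm farther back than shut.
Start: joints at [-1.187, 0.264, 1.604, -0, 1.274, -0.037], TCP at [0.276, -0.616, 0.231] pointing down, gripper open.
Joint ranges: [-2.63, 2.63], [-0.94, 2.18], [0.31, 2.57], [-1.31, 4.45], [0, 2.66], [-2.55, 2.55]. Speed limits (rad/s): [2.57, 2.57, 3.14, 3.14, 3.14, 3.14].

## Interface

Orientations are given as a rotation vector (axis times angle).
In Python, from workcell import status, vision, job, bot gives the robot as it stands.
- The arm moves only by the tool apply_moves, never from a script. Its argument "deltas" is a list of rows, each a list of 7 numbers: the shift along the tool's x, y, z in m, then the turn, a rotation vector about the tool's x, y, z in rad, then the closure, from 0 (fully open) to 1 (shut). In form: [[x, y, z, rx, ry, rz, jaw], ...]. A call has 1 to 8 rows; each row is the pose to reach, as a shift and turn from the pose commanded when the call began, along the tool's axes at that moment; what a row does not reach only later rows make up. A row lasts 1/12 s, in which the tool goes at most 41.7 mm and 7.16 degrees, less where a joint would pass 70% of its speed; a pose out of reach is approached as far as the arm can. A call with a gripper value outside its range is refused whole. The fingers move at their own pace and stop on an object; "squeeze" is the grip in N (left out, the last holds). Time passes only in rows, so rows that repeat a pose let the fingers close. It gives the time, the measured TCP pose, the force and the opening at its end, in the units of the state.
- status.read_state(): the state, without advancing time (a new reading comes with each control period).
- vision.read_camera(name): name is "side" or "top" or "wrist"; returns the picture (480x640x3 uint8, red, green, blue); there is no depth.
- vision.get_calibration(name): a dict with "fov_y" (degrees; the focal length in pixels is half the picture's height over the tangent of half this angle, whatever the lens; pixels are square), "cx", "cy" (the principal point, pixels), "R" (3x3) and "t" (3): a world point X has camera coordinates R X + t; the wrist camera has in their place "tool_from_camera" (4x4, takes a point from camera to tool coordinates, whose origin is the TCP and whose axes are the flange's). Camera axes: x right, y down, z forward; pixel columns grow to the right and rows downward; lengths in m; the calibration is good to about 2 mm. A picture is of the moment at which its call begins: read the wrist's pose just before it. get_calibration takes no time and is no camera call.
- job.finish_job(): hands the job in, once; it reports no verdict.
The state is a dict: "time": time; "q": joint angles; "joint_vel": joint speeds; "joint_torque": joint torques, N m; "tool_pos": TCP position; "tcp_rot": TCP orientation; "wrist_force": force on the tool from outside, world axes, zero at the start; "torque": the same for the moment, N m; "width": opening from 0.0 (shut) to 1.0 (fully open).
Only numpy, scipy, OpenCV 4.12 (cv2) and the standard library are available. Lean on these libraries where they do the work, as an engineer would, in place of code of your own. Each camera call takes 0.05 s, during which the arm holds its last target. There are 200 camera calls.

## Working session

There is one attempt and no reset: what is moved stays moved. The work goes in short steps, Python scripts to look and compute and a tool call to move; the robot and the scene stay as the last step left them, time stands still between calls to the robot, and variables do not carry over. Pictures are saved under pics/ and viewed, about 8 in all and at most 12, crops included, and the job is handed in when it is done.

Besides the shell and the picture viewer there is one more tool, called after "Call:" as name(argument=value, ...) on one line, values as JSON. apply_moves: Moves the arm, as the interface text tells. Its arguments: {"type":"object","properties":{"deltas":{"type":"array","items":{"type":"array","items":{"type":"number"}}},"squeeze":{"type":"number"}},"required":["deltas"]}

```bash
mkdir -p pics; cat > h.py <<'E'
import numpy as np, cv2
from workcell import status, vision, job, bot
from scipy.spatial.transform import Rotation as Ro
def cal(n):
    c=vision.get_calibration(n); f=240/np.tan(np.radians(c["fov_y"])/2); return c,f
def cam(n,s=None):
    c,f=cal(n)
    if n=="wrist":
        s=s or status.read_state(); T=np.eye(4); T[:3,:3]=Ro.from_rotvec(s["tcp_rot"]).as_matrix(); T[:3,3]=s["tool_pos"]
        M=T@np.array(c["tool_from_camera"]); return M[:3,:3],M[:3,3],f,c
    R=np.array(c["R"]);t=np.array(c["t"]); return R.T,-R.T@t,f,c
def ray(n,u,v,s=None):
    A,o,f,c=cam(n,s); d=A@np.array([(u-c["cx"])/f,(v-c["cy"])/f,1]); return o,d/np.linalg.norm(d)
def onz(n,u,v,z,s=None):
    o,d=ray(n,u,v,s); return o+d*(z-o[2])/d[2]
def proj(n,X,s=None):
    A,o,f,c=cam(n,s); p=A.T@(np.array(X)-o); return np.array([c["cx"]+f*p[0]/p[2],c["cy"]+f*p[1]/p[2]])
def tri(n1,p1,n2,p2):
    o1,d1=ray(n1,*p1);o2,d2=ray(n2,*p2)
    a=np.linalg.lstsq(np.c_[d1,-d2],o2-o1,rcond=None)[0]; A=o1+a[0]*d1;B=o2+a[1]*d2
    return (A+B)/2,np.linalg.norm(A-B)
def snap(n,f,crop=None,k=1):
    im=vision.read_camera(n); cv2.imwrite(f"raw_{n}.png",im[:,:,::-1])
    o=im[:,:,::-1]
    if crop: x0,y0,x1,y1=crop;o=cv2.resize(o[y0:y1,x0:x1],None,fx=k,fy=k,interpolation=cv2.INTER_CUBIC)
    cv2.imwrite("pics/"+f,o); return im
E
python3 - <<'E'
from h import *
for n in("side","top"):
    snap(n,n+"1.png"); A,o,f,c=cam(n); print(n,o,A[:,2],f)
print(vision.get_calibration("wrist"),bot.tcp_to_grasp); print(status.read_state())
E
```

```text
side [0.92287885 0.22306425 1.60758355] [-0.27125527 -0.16790746 -0.94774873] 610.697840080139
top [ 0.43030494 -0.03222311  1.80905733] [ 0.06115382  0.00365293 -0.99812167] 514.3128776268319
{'fov_y': 69.02205903764043, 'cx': 314.81899765272635, 'cy': 242.1001356150687, 'tool_from_camera': array([[-3.56845719e-04, -9.59503500e-01, -2.81696478e-01,
         7.25225993e-02],
       [ 9.99999935e-01, -3.28604829e-04, -1.47492833e-04,
        -7.67109297e-05],
       [ 4.89530662e-05, -2.81696513e-01,  9.59503555e-01,
        -1.43205388e-01],
       [ 0.00000000e+00,  0.00000000e+00,  0.00000000e+00,
         1.00000000e+00]])} -0.0187
{'time': 0.1, 'q': array([-1.18688668e+00,  2.64672657e-01,  1.60526792e+00,  1.60072972e-05,
        1.27368979e+00, -3.69032318e-02]), 'joint_vel': array([ 0.0001917 , -0.00217022, -0.00267028, -0.00025188, -0.00027432,
        0.00174319]), 'joint_torque': array([-1.55426651e-04, -5.16706967e+01, -3.68590415e+01, -6.20806600e-05,
        6.28162481e-03,  1.37956428e-05]), 'tool_pos': array([ 0.27548901, -0.61548825,  0.23007353]), 'tcp_rot': array([-3.07034437e+00, -6.55717873e-01,  5.28559630e-04]), 'wrist_force': array([ 0.92713825,  0.28514664, -0.47652635]), 'torque': array([-0.00838465,  0.0415288 ,  0.02389388]), 'width': 0.998025211448727}
```

View pics/side1.png

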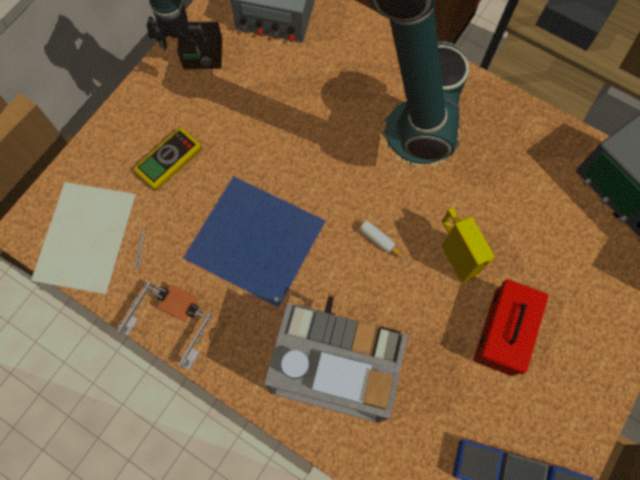

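View pics/top1.png

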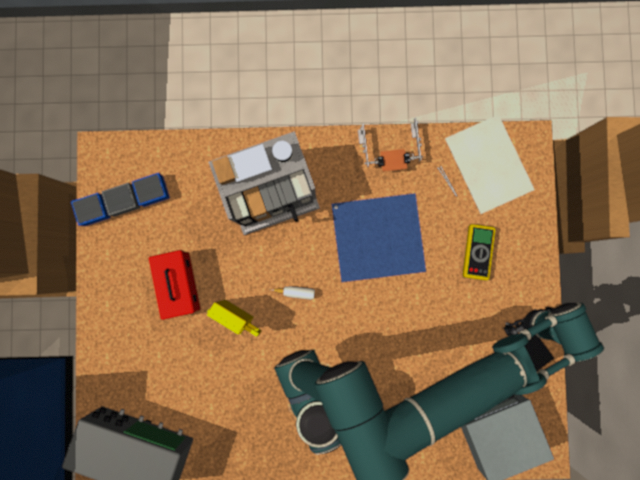

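Candidates for the case: a black-handled item in the row at side (329,303) / top (294,212), and a yellow look-alike lying on the bench at side (467,247) / top (232,318). Also a plain grey box in the row (no handle). The row item with the handle is the target; I'll check it in one close crop and measure the mat.

```bash
python3 - <<'E'
from h import *
a=cv2.imread("raw_top.png");b=cv2.imread("raw_side.png")
A=cv2.resize(a[130:240,205:325],None,fx=5,fy=5,interpolation=cv2.INTER_CUBIC)[:, :600]
B=cv2.resize(b[285:425,260:412],None,fx=4,fy=4,interpolation=cv2.INTER_CUBIC)
cv2.imwrite("pics/cropT.png",A);cv2.imwrite("pics/cropS.png",B)
for n,im in(("top",a),("side",b)):
    h=cv2.cvtColor(im,cv2.COLOR_BGR2HSV); m=cv2.inRange(h,(105,90,40),(125,255,200))
    cs,_=cv2.findContours(m,cv2.RETR_EXTERNAL,cv2.CHAIN_APPROX_NONE)
    for c in cs:
        if cv2.contourArea(c)<4000: continue
        p=cv2.approxPolyDP(cv2.convexHull(c),8,True)[:,0]
        if p[:,1].min()<100 or p[:,0].min()<60 or len(p)>6: continue
        W=np.array([onz(n,*q,.003) for q in p]); print(n,p.tolist(),W[:,:2].round(4).tolist(),W.mean(0),cv2.minAreaRect(W[:,:2].astype(np.float32)))
E
```

```text
top [[414, 195], [424, 270], [342, 280], [333, 204]] [[0.6928, -0.3504], [0.4275, -0.3764], [0.3993, -0.0884], [0.6677, -0.0635]] [ 0.54680848 -0.21965317  0.003     ] ((0.5468523502349854, -0.21997661888599396), (0.2695453464984894, 0.28932493925094604), 5.309267520904541)
side [[234, 178], [322, 221], [278, 304], [185, 257]] [[0.4282, -0.3707], [0.4004, -0.0874], [0.6647, -0.0568], [0.6954, -0.3448]] [ 0.54719372 -0.21495433  0.003     ] ((0.5466030240058899, -0.21506930887699127), (0.26844215393066406, 0.2896246016025543), 6.089931011199951)
```

View pics/cropT.png

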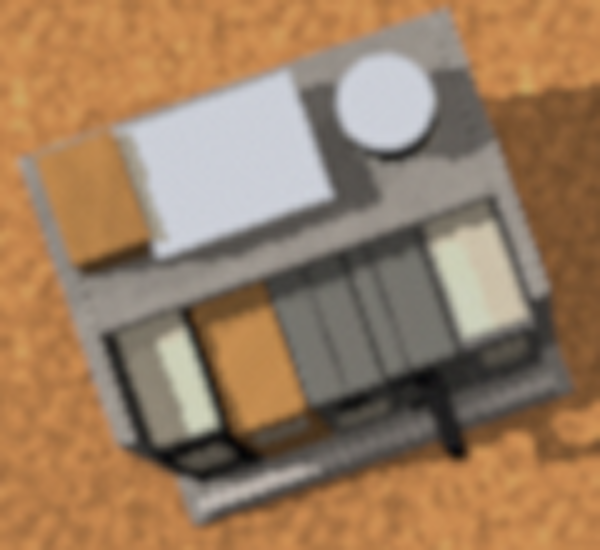

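View pics/cropS.png

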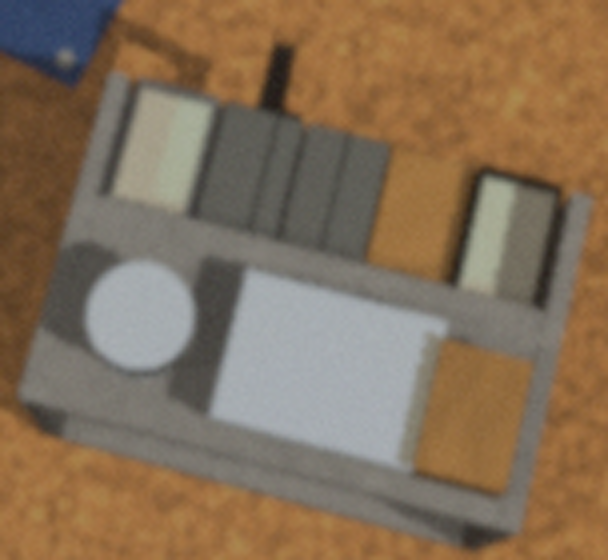

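Top crop: row from left to right is pale binder, box file, plain grey box, the case (handle at crop (440,410), on its front middle), pale binder; so the case is at shelf y = -51.5. The side crop agrees (handle at crop (280,75)).

```bash
python3 - <<'E'
from h import *
T=lambda x,y:("top",x/5+205,y/5+130)
S=lambda x,y:("side",x/4+260,y/4+285)
P=lambda p,z:print(p[0],onz(*p,z)[:2].round(4))
print("case front right(z.198) T; T box frontleft; S same");P(T(462,345),.198);P(T(300,405),.194);P(S(215,105),.198);P(S(390,142),.194)
print("rear: ");P(T(268,283),.194);P(T(425,232),.198);P(S(197,212),.198)
print("handle top z.158");P(T(455,445),.158);P(S(284,48),.158)
print("tri",tri("top",T(455,445)[1:],"side",S(284,48)[1:]))
print("board top front edge z.24");P(T(105,330),.239);P(T(497,200),.239)
print("board rear");P(T(22,160),.239);P(T(445,10),.239);P(S(20,395),.239);P(S(515,530),.239)
print("lip");P(T(200,520),.048);P(T(570,390),.048)
E
```

```text
case front right(z.198) T; T box frontleft; S same
top [0.6606 0.0518]
top [0.6255 0.1551]
side [0.6645 0.0572]
side [0.6262 0.1546]
rear: 
top [0.7037 0.1741]
top [0.7331 0.0737]
side [0.723  0.0829]
handle top z.158
top [0.6015 0.0597]
side [0.6047 0.0683]
tri (array([0.60202696, 0.06352873, 0.13930247]), np.float64(0.006246033674202234))
board top front edge z.24
top [0.6693 0.2692]
top [0.7443 0.0262]
board rear
top [0.7764 0.3193]
top [0.864  0.0559]
side [0.866 0.061]
side [0.7788 0.3254]
lip
top [0.5653 0.2421]
top [ 0.649  -0.0142]
```

```bash
cat >> h.py <<'E'
# frames (world estimates)
SO=np.array([.689,.145,0.]);SY=.318
MO=np.array([.547,-.217,0.]);MY=.10
def fr(o,y): return o,Ro.from_euler('z',y).as_matrix()
def down(yaw,tilt=0): # tool x along yaw, z down, tilted so z goes towards +x
    return Ro.from_euler('z',yaw).as_matrix()@np.diag([1.,-1,-1])@Ro.from_euler('y',tilt).as_matrix()
def cur(s=None):
    s=s or status.read_state(); return np.array(s["tool_pos"]),Ro.from_rotvec(s["tcp_rot"]).as_matrix()
def delta(gp,R,grasp=True,s=None):  # gp: goal of grasp point
    p,C=cur(s); t=np.array(gp)+(0.0187*R[:,2] if grasp else 0)
    print("d",(C.T@(t-p)).round(4),Ro.from_matrix(C.T@R).as_rotvec().round(4),"tcp",t.round(3))
def shelf(x,y,z): return SO+Ro.from_euler('z',SY).as_matrix()@np.array([x,y,z])
def mat(x,y,z): return MO+Ro.from_euler('z',MY).as_matrix()@np.array([x,y,z])
E
python3 - <<'E'
from h import *
print([x for x in dir(bot) if x[0]!='_'])
print(shelf(-.105,-.0515,.113))
delta(shelf(-.20,-.0515,.24),down(SY,.6))
E
```

```text
['MotionError', 'tcp_to_grasp']
[0.6053668  0.06325199 0.113     ]
d [ 0.4944 -0.4934  0.0066] [-0.0328  0.5995  0.0991] tcp [0.525 0.037 0.225]
```

Call:
apply_moves(deltas=[[0.25,-0.25,-0.06,-0.015,0.3,0.05,0],[0.25,-0.25,-0.06,-0.015,0.3,0.05,0],[0.25,-0.25,-0.06,-0.015,0.3,0.05,0],[0.25,-0.25,-0.06,-0.015,0.3,0.05,0],[0.25,-0.25,-0.06,-0.015,0.3,0.05,0],[0.494,-0.493,0.0,-0.033,0.6,0.1,0],[0.494,-0.493,0.0,-0.033,0.6,0.1,0],[0.494,-0.493,0.0,-0.033,0.6,0.1,0]], squeeze=120)

```text
time: 0.77
tool_pos: [0.3933, -0.3058, 0.2562]
tcp_rot: [-2.877, -0.457, -0.898]
wrist_force: [1.0, -0.3, -1.3]
width: 0.995
```

```bash
python3 -c "
from h import *
delta(shelf(-.20,-.0515,.24),down(SY,.6))
s=status.read_state();print(s['q'].round(3),s['tool_pos'],s['time'])"
```

```text
d [ 0.1725 -0.285   0.1576] [ 0.002  -0.0049 -0.0022] tcp [0.525 0.037 0.225]
[-1.12  -0.208  2.158  0.653  1.186 -0.116] [ 0.39328651 -0.30584336  0.25622395] 0.7667
```

Call:
apply_moves(deltas=[[0.172,-0.285,0.158,0.002,-0.005,-0.002,0],[0.172,-0.285,0.158,0.002,-0.005,-0.002,0],[0.172,-0.285,0.158,0.002,-0.005,-0.002,0],[0.172,-0.285,0.158,0.002,-0.005,-0.002,0],[0.172,-0.285,0.158,0.002,-0.005,-0.002,0],[0.172,-0.285,0.158,0.002,-0.005,-0.002,0],[0.172,-0.285,0.158,0.002,-0.005,-0.002,0],[0.172,-0.285,0.158,0.002,-0.005,-0.002,0]])

```text
time: 1.43
tool_pos: [0.5118, 0.0044, 0.2269]
tcp_rot: [-2.881, -0.465, -0.887]
wrist_force: [0.4, -0.7, -0.1]
width: 0.996
```

Call:
apply_moves(deltas=[[0.0,-0.1,0.0,0,0,0,0],[0.0,-0.1,0.0,0,0,0,0]])

```text
time: 1.6
tool_pos: [0.4853, 0.0833, 0.2261]
tcp_rot: [-2.881, -0.465, -0.883]
wrist_force: [0.1, 0.2, -1.1]
width: 1.0
```

```bash
python3 -c "
from h import *
delta(shelf(-.20,-.0515,.24),down(SY,.6))
s=status.read_state();print(s['q'].round(3),s['tool_pos'],s['time'])"
```

```text
d [0.0184 0.0567 0.0144] [-0.0006  0.005   0.0018] tcp [0.525 0.037 0.225]
[-0.009 -0.47   2.388  0.293  0.675  1.063] [0.48525473 0.08331582 0.22613843] 1.6
```

Call:
apply_moves(deltas=[[0.018,0.057,0.014,0,0.005,0,0],[0.018,0.057,0.014,0,0.005,0,0],[0.018,0.057,0.014,0,0.005,0,0],[0.018,0.057,0.014,0,0.005,0,0]])

```text
time: 1.93
tool_pos: [0.525, 0.0361, 0.2249]
tcp_rot: [-2.877, -0.469, -0.889]
wrist_force: [-0.1, -0.5, 0.0]
width: 1.0
```

```bash
python3 -c "
from h import *
s=status.read_state();print(s['q'].round(3),s['tool_pos'],s['time'])
snap('wrist','w1.png')
for z in(.158,.068): print(proj('wrist',shelf(-.105,-.0515,z),s))
for y in(-.0765,-.0265): print(proj('wrist',shelf(-.06,y,.198),s))
print(proj('wrist',shelf(-.072,0,.048),s))
"
```

```text
[-0.15  -0.367  2.33   0.422  0.676  0.834] [0.52503748 0.03609112 0.22488178] 1.9333
[314.537711   199.13997023]
[314.54143986 239.351378  ]
[353.99687209 108.30676159]
[275.7235635  107.98660801]
[265.02457791 215.04696831]
```

View pics/w1.png

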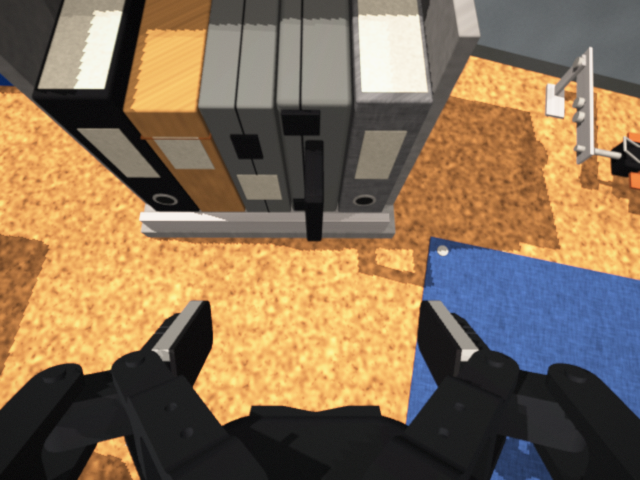

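The wrist view shows the handle at (314,140–240), case top corners at (277,107)/(352,107) and lip (142–392,214), all within 2 px of prediction, so the shelf frame stands.

```bash
python3 -c "
from h import *
delta(shelf(-.102,-.0515,.140),down(SY,.6))"
```

```text
d [ 0.0255 -0.0016  0.1384] [-0.0008  0.001   0.002 ] tcp [0.618 0.067 0.125]
```

Call:
apply_moves(deltas=[[0.008,-0.0015,0.035,0,0,0,0],[0.015,-0.0015,0.07,0,0,0,0],[0.02,-0.0015,0.105,0,0,0.001,0],[0.0255,-0.0015,0.138,0,0,0.002,0],[0.0255,-0.0015,0.138,0,0.001,0.002,0],[0.0255,-0.0015,0.138,0,0.001,0.002,0]])

```text
time: 2.48
tool_pos: [0.617, 0.065, 0.1217]
tcp_rot: [-2.881, -0.456, -0.882]
wrist_force: [0.1, -0.6, 0.4]
width: 1.003
```

```bash
python3 -c "
from h import *
delta(shelf(-.102,-.0515,.140),down(SY,.6)); snap('wrist','w2.png')"
```

```text
d [ 0.0032 -0.002  -0.0013] [-0.0006  0.0054 -0.0042] tcp [0.618 0.067 0.125]
```

View pics/w2.png

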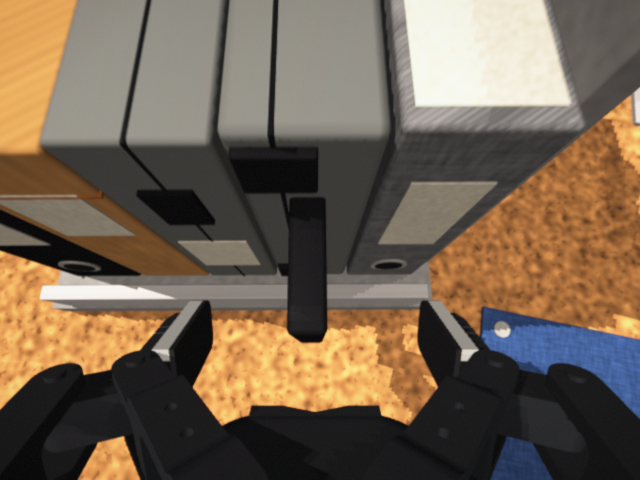

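Handle's near end at (307,340), finger midline at u=315: shift about −3 mm in tool y, then close.

Call:
apply_moves(deltas=[[0.003,-0.003,-0.001,0,0.005,-0.004,0],[0.003,-0.003,-0.001,0,0.005,-0.004,0],[0.003,-0.003,-0.001,0,0.005,-0.004,1],[0.003,-0.003,-0.001,0,0.005,-0.004,1],[0.003,-0.003,-0.001,0,0.005,-0.004,1],[0.003,-0.003,-0.001,0,0.005,-0.004,1],[0.003,-0.003,-0.001,0,0.005,-0.004,1],[0.003,-0.003,-0.001,0,0.005,-0.004,1]], squeeze=120)

```text
time: 3.2
tool_pos: [0.6197, 0.0704, 0.1287]
tcp_rot: [-2.874, -0.467, -0.901]
wrist_force: [-3.3, -3.3, 9.5]
width: 0.152
```

Call:
apply_moves(deltas=[[0,0,0,0,0,0,1],[0,0,0,0,0,0,1],[0,0,0,0,0,0,1],[0,0,0,0,0,0,1]])

```text
time: 3.53
tool_pos: [0.62, 0.0703, 0.1289]
tcp_rot: [-2.874, -0.467, -0.901]
wrist_force: [-3.5, -1.1, 5.1]
width: 0.141
```

```bash
python3 - <<'E'
from h import *
s=status.read_state();print(s['wrist_force'],s['width'],s['q'].round(2))
p,C=cur(); Sz=Ro.from_euler('z',SY).as_matrix()
piv=shelf(-.06,-.0515,.018)
ax=-Sz[:,1]   # rotate about -y: z->-x
for th in np.linspace(.05,.38,8):
    Q=Ro.from_rotvec(ax*th).as_matrix()
    sh=shelf(-.006*th/.38,0,.002*th/.38)-shelf(0,0,0)
    q=piv+Q@(p-piv)+sh; R=Q@C
    print((C.T@(q-p)).round(4),Ro.from_matrix(C.T@R).as_rotvec().round(4))
E
```

```text
[-3.52566992 -1.11737567  5.13346208] 0.14069368694100678 [-0.04 -0.03  2.26  0.56  0.39  0.75]
[-0.0059 -0.     -0.0025] [-0.0002  0.05    0.    ]
[-0.0116 -0.     -0.0046] [-0.0004  0.0971  0.    ]
[-0.0173 -0.0001 -0.0065] [-0.0006  0.1443  0.    ]
[-0.0231 -0.0001 -0.0081] [-8.000e-04  1.914e-01  1.000e-04]
[-0.0289 -0.0001 -0.0095] [-1.000e-03  2.386e-01  1.000e-04]
[-0.0348 -0.0001 -0.0106] [-1.300e-03  2.857e-01  1.000e-04]
[-0.0406 -0.0002 -0.0115] [-1.500e-03  3.329e-01  1.000e-04]
[-0.0465 -0.0002 -0.0121] [-1.7e-03  3.8e-01  1.0e-04]
```

Call:
apply_moves(deltas=[[-0.003,0,-0.0013,0,0.025,0,1],[-0.006,0,-0.0025,0,0.05,0,1],[-0.009,0,-0.0036,0,0.075,0,1],[-0.0117,0,-0.0046,0,0.098,0,1],[-0.0145,0,-0.0056,0,0.121,0,1],[-0.0173,0,-0.0065,-0.001,0.144,0,1],[-0.0202,0,-0.0073,-0.001,0.168,0,1],[-0.0231,0,-0.008,-0.001,0.191,0,1]])

```text
time: 4.2
tool_pos: [0.5967, 0.0628, 0.1208]
tcp_rot: [-2.753, -0.447, -1.16]
wrist_force: [1.2, 0.9, -0.4]
width: 0.136
```

```bash
python3 -c "
from h import *
s=status.read_state();print(s['q'].round(3),s['torque'].round(2)); snap('wrist','w3.png')"
```

```text
[-0.11  -0.083  2.432  1.434  0.304 -0.169] [-0.07  0.57  0.09]
```

View pics/w3.png

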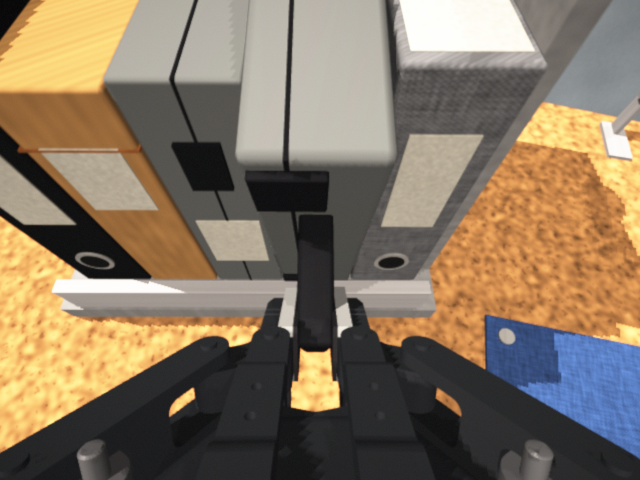

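The case (front top edge at v≈160, x 240–395) has tipped forward with the gripper, neighbours unmoved. Continue the same arc.

Call:
apply_moves(deltas=[[-0.003,0,-0.0013,0,0.025,0,1],[-0.006,0,-0.0025,0,0.05,0,1],[-0.009,0,-0.0036,0,0.075,0,1],[-0.0117,0,-0.0046,0,0.098,0,1],[-0.0145,0,-0.0056,0,0.121,0,1],[-0.0173,0,-0.0065,-0.001,0.144,0,1],[-0.0202,0,-0.0073,-0.001,0.168,0,1],[-0.0231,0,-0.008,-0.001,0.19,0,1]])

```text
time: 4.92
tool_pos: [0.5795, 0.0567, 0.1131]
tcp_rot: [-2.604, -0.425, -1.41]
wrist_force: [10.2, 4.8, -4.3]
width: 0.143
```

```bash
python3 -c "
from h import *
s=status.read_state();print(s['q'].round(3),s['torque'].round(2)); p,C=cur()
print('tilt',np.arccos(-C[2,2]),np.arctan2(C[1,0],C[0,0]))
S=Ro.from_euler('z',SY).as_matrix()
for d in((0,0,.055),(-.02,0,.07),(-.25,0,.07)):print((C.T@S@np.array(d)).round(4))"
```

```text
[-0.196 -0.051  2.567  2.15   0.517 -0.95 ] [ 0.49 -0.45  0.39]
tilt 0.9923671849375257 0.3272503341681819
[ 0.0461  0.0002 -0.0301]
[ 0.0477  0.0001 -0.055 ]
[-0.0781 -0.0008 -0.2476]
```

```bash
cat > kin.py <<'E'
from h import *
from scipy.optimize import least_squares
D=[([-1.18688668,.264672657,1.60526792,0,1.27368979,-.0369],[.27548901,-.61548825,.23007353],[-3.07034,-.655718,.00053]),
([-1.12,-.208,2.158,.653,1.186,-.116],[.39328651,-.30584336,.25622395],[-2.877,-.457,-.898]),
([-.009,-.47,2.388,.293,.675,1.063],[.48525473,.08331582,.22613843],[-2.881,-.465,-.883]),
([-.15,-.367,2.33,.422,.676,.834],[.52503748,.03609112,.22488178],[-2.877,-.469,-.889]),
([-.11,-.083,2.432,1.434,.304,-.169],[.5967,.0628,.1208],[-2.753,-.447,-1.16]),
([-.196,-.051,2.567,2.15,.517,-.95],[.5795,.0567,.1131],[-2.604,-.425,-1.41])]
rz=lambda a:Ro.from_euler('z',a).as_matrix(); ry=lambda a:Ro.from_euler('y',a).as_matrix()
def fk(q,P):
    e,h,a,d,b,c,off=P
    R3=rz(q[0])@ry(q[1]+q[2]); R5=R3@rz(q[3])@ry(q[4])
    p=rz(q[0])@(np.array([e,0,h])+ry(q[1])@[0,0,a])+R3@[d,0,b]+R5@[0,0,c]
    return p,R5@rz(q[5]+off)
def res(P):
    r=[]
    for q,t,v in D:
        p,R=fk(q,P); r+=list(p-t)+list(.1*Ro.from_matrix(R.T@Ro.from_rotvec(v).as_matrix()).as_rotvec())
    return r
s0=[least_squares(res,[0,.4,.45,0,.45,.25,o]) for o in(0,1.57,3.1,-1.57)]
S=min(s0,key=lambda s:s.cost); P=S.x
LO=np.array([-2.63,-.94,.31,-1.31,0,-2.55]);HI=np.array([2.63,2.18,2.57,4.45,2.66,2.55])
def ik(gp,R,q0=None,n=12):
    """best joint solution for grasp point gp, tool rotation R; returns q, err(mm)"""
    t=np.array(gp)+.0187*R[:,2]; best=None; rng=np.random.default_rng(0)
    for k in range(n if q0 is None else 1):
        x0=q0 if q0 is not None else rng.uniform(LO,HI)
        f=lambda q:(lambda p,Q:np.r_[p-t,.2*Ro.from_matrix(Q.T@R).as_rotvec()])(*fk(q,P))
        s=least_squares(f,np.clip(x0,LO+1e-3,HI-1e-3),bounds=(LO,HI))
        if best is None or s.cost<best.cost: best=s
        if best.cost<1e-9: break
    return best.x,1e3*np.linalg.norm(best.fun)
E
python3 - <<'E'
from kin import *
print(P.round(4),np.abs(S.fun).max())
q=status.read_state()['q']; p,C=cur(); g=p-.0187*C[:,2]
Rs=lambda t:down(SY,t)
gs=Ro.from_euler('z',-SY).as_matrix()@(g-SO); print('grasp in shelf',gs)
for dx,dz,t in((0,.05,.99),(0,.05,.9),(-.0,.05,.8),(-.05,.06,.8),(-.1,.06,.8),(-.1,.06,.6),(-.16,.06,.6),(-.16,.06,.8)):
    x,e=ik(g+Ro.from_euler('z',SY).as_matrix()@[dx,0,dz],Rs(t),q); print(dx,dz,t,x.round(2),round(e,1))
E
```

```text
[-0.0551  0.3076  0.5499  0.0252  0.6246  0.4034  1.571 ] 0.021756480121521093
grasp in shelf [-0.14725114 -0.04969864  0.12333158]
0 0.05 0.99 [-0.19 -0.18  2.55  1.9   0.44 -0.66] 0.0
0 0.05 0.9 [-0.15 -0.21  2.5   1.56  0.36 -0.3 ] 0.0
-0.0 0.05 0.8 [-0.11 -0.22  2.45  1.11  0.34  0.18] 0.0
-0.05 0.06 0.8 [-0.19 -0.35  2.52  1.01  0.43  0.23] 0.0
-0.1 0.06 0.8 [-0.31 -0.45  2.57  0.94  0.55  0.24] 3.8
-0.1 0.06 0.6 [-0.18 -0.41  2.46  0.49  0.61  0.74] 0.0
-0.16 0.06 0.6 [-0.31 -0.56  2.54  0.53  0.72  0.62] 0.0
-0.16 0.06 0.8 [-0.51 -0.53  2.57  0.83  0.8   0.21] 21.1
```

```bash
sed -i 's/^S=min/ref=[0]\nS=min/; s/\[0,.4,.45,0,.45,.25,o\]/[0,.4,.45,0,.45,.25,o]/' kin.py; python3 - <<'E'
import kin; from kin import *
print(np.array(S.fun).reshape(-1,6).round(4)*1000)
for drop in range(6):
    D0=list(kin.D); kin.D=D0[:drop]+D0[drop+1:]
    s=least_squares(res,P); print(drop,s.x.round(3),np.abs(s.fun).max().round(4)); kin.D=D0
E
```

```text
[[-21.8 -12.6  -3.4   0.    0.   -0. ]
 [ -0.1  15.    2.8  -0.1   0.1   0. ]
 [  4.1 -14.9   1.3  -0.   -0.    0. ]
 [  2.6 -11.3   0.8   0.   -0.   -0. ]
 [  1.9  -8.6  -3.7  -0.    0.   -0.1]
 [ -1.6  -1.3   2.1  -0.1  -0.1   0.1]]
0 [-0.05   0.285  0.621  0.057  0.657  0.407  1.571] 0.0141
1 [-0.081  0.318  0.568  0.026  0.644  0.425  1.571] 0.0231
2 [-0.052  0.315  0.54   0.026  0.623  0.401  1.571] 0.0222
3 [-0.052  0.309  0.544  0.025  0.622  0.4    1.571] 0.0219
4 [-0.055  0.301  0.548  0.02   0.624  0.401  1.571] 0.0217
5 [-0.049  0.314  0.549  0.033  0.621  0.403  1.571] 0.0217
```

```bash
python3 - <<'E'
s=open('kin.py').read()
s=s.replace("e,h,a,d,b,c,off=P","e,h,a,d,b,c,off,g,w=P").replace("np.array([e,0,h])","np.array([e,g,h])").replace("R5@[0,0,c]","R3@rz(q[3])@[w,0,0]+R5@[0,0,c]").replace(".25,o]",".25,o,0,0]")
open('kin.py','w').write(s)
E
python3 - <<'E'
import kin; from kin import *
print(P.round(4),np.array(S.fun).reshape(-1,6).round(4)*1000)
q=status.read_state()['q']; p,C=cur(); g=p-.0187*C[:,2]
Rs=lambda t:down(SY,t)
for dx,dz,t in((0,.05,.99),(0,.05,.9),(-.0,.05,.8),(-.05,.06,.8),(-.1,.06,.8),(-.1,.06,.6),(-.16,.06,.6)):
    x,e=ik(g+Ro.from_euler('z',SY).as_matrix()@[dx,0,dz],Rs(t),q); print(dx,dz,t,x.round(2),round(e,1))
E
```

```text
[ 3.000e-04  2.515e-01  5.118e-01  1.400e-03  5.660e-01  3.473e-01
  1.571e+00  2.500e-02 -1.000e-04] [[ 0.2 -0.1  0.1  0.   0.  -0. ]
 [-0.3  0.2 -0.4 -0.1  0.1  0. ]
 [ 0.1  0.   0.3 -0.  -0.   0. ]
 [ 0.  -0.1  0.1  0.  -0.  -0. ]
 [-0.1  0.  -0.3 -0.   0.  -0.1]
 [ 0.1  0.1  0.2 -0.1 -0.1  0.1]]
0 0.05 0.99 [-0.19 -0.19  2.54  1.87  0.44 -0.63] 0.0
0 0.05 0.9 [-0.17 -0.2   2.5   1.55  0.37 -0.29] 0.0
-0.0 0.05 0.8 [-0.14 -0.21  2.44  1.13  0.36  0.14] 0.0
-0.05 0.06 0.8 [-0.21 -0.34  2.51  1.02  0.44  0.21] 0.0
-0.1 0.06 0.8 [-0.31 -0.46  2.57  0.92  0.56  0.25] 5.0
-0.1 0.06 0.6 [-0.21 -0.41  2.47  0.52  0.62  0.69] 0.0
-0.16 0.06 0.6 [-0.34 -0.57  2.55  0.54  0.74  0.59] 0.0
```

```bash
cat > plan.py <<'E'
from kin import *
def T(R,p): M=np.eye(4);M[:3,:3]=R;M[:3,3]=p;return M
SH=T(rz(SY),SO);MT=T(rz(MY),MO)
# tool pose (TCP) at first grip, case (centre frame) in row
G0=T(Ro.from_rotvec([-2.874,-.467,-.901]).as_matrix(),[.62,.0703,.1289])
C0=SH@T(np.eye(3),[0,-.0515,.108]); TG=np.linalg.inv(G0)@C0   # case in tool
def tool_for(case,TG=TG): return case@np.linalg.inv(TG)
def ikT(M,q0=None,n=12):
    return ik(M[:3,3]-.0187*M[:3,2],M[:3,:3],q0,n)
def row(M,s=None):
    p,C=cur(s); print("d",(C.T@(M[:3,3]-p)).round(4),Ro.from_matrix(C.T@M[:3,:3]).as_rotvec().round(3))
def tipcase(fx,fz,tip): # front foot edge at shelf fx, height fz
    R=ry(-tip); return SH@T(R,np.array([fx,-.0515,fz])+R@[.06,0,.09])
def stand(sx,sy,yaw=0,z=.003): return MT@T(rz(yaw),[sx,sy,z+.09])
def lay(sx=0,sy=0,z=.003): return MT@T(Ro.from_euler('x',np.pi/2).as_matrix(),[sx,sy,z+.025])
def grip2(b,sg,hz=.005): # tool in case frame
    z=np.array([0,-np.sin(b),-np.cos(b)]); y=np.array([sg,0,0.]); R=np.c_[np.cross(y,z),y,z]
    return T(R,np.array([-.105,0,hz])+.0187*z)
E
python3 - <<'E'
from plan import *
p,C=cur(); q=status.read_state()['q']
Cn=np.linalg.inv(SH)@T(C,p)@TG; Rn=Cn[:3,:3]; print('case now: front foot',(Cn[:3,3]+Rn@[-.06,0,-.09]).round(4),'tip',np.arctan2(-Rn[0,2],Rn[2,2]).round(3), 'rear top',(Cn[:3,3]+Rn@[.06,0,.09]).round(4))
for fx,fz,t in((-.066,.035,.36),(-.068,.058,.3),(-.09,.062,.25),(-.12,.065,.15),(-.16,.065,.05),(-.2,.065,0),(-.23,.065,0)):
    c=tipcase(fx,fz,t); x,e=ikT(tool_for(c),q); q=x; rt=np.linalg.inv(SH)@c@[.06,0,.09,1]
    print(fx,fz,t,x.round(2),round(e,1),'reartop',rt[:3].round(3))
print('stand')
for sx in(0,.03,.05):
  for sy in(-.04,0,.05):
    for yaw in(0,.2): 
      x,e=ikT(tool_for(stand(sx,sy,yaw)),q); print(sx,sy,yaw,x.round(2),round(e,1))
print('grip2')
for sg in(1,-1):
  for b in(.5,.7,.9,1.1):
    x,e=ikT(stand(.03,0)@grip2(b,sg)); y,f=ikT(lay()@grip2(b,sg),x); print(sg,b,x.round(2),round(e,1),'| lay',y.round(2),round(f,1))
E
```

```text
case now: front foot [-0.0631 -0.0517  0.0212] tip 0.385 rear top [-0.0196 -0.0516  0.2331]
-0.066 0.035 0.36 [-0.19 -0.11  2.55  2.01  0.46 -0.79] 0.0 reartop [-0.017 -0.052  0.246]
-0.068 0.058 0.3 [-0.16 -0.18  2.5   1.63  0.37 -0.38] 0.0 reartop [-0.007 -0.052  0.265]
-0.09 0.062 0.25 [-0.17 -0.24  2.49  1.34  0.37 -0.09] 0.0 reartop [-0.018 -0.052  0.266]
-0.12 0.065 0.15 [-0.17 -0.29  2.46  0.89  0.42  0.36] 0.0 reartop [-0.028 -0.052  0.261]
-0.16 0.065 0.05 [-0.17 -0.34  2.44  0.6   0.53  0.63] 0.0 reartop [-0.049 -0.052  0.251]
-0.2 0.065 0 [-0.2  -0.41  2.45  0.51  0.62  0.7 ] 0.0 reartop [-0.08  -0.052  0.245]
-0.23 0.065 0 [-0.26 -0.48  2.5   0.52  0.67  0.65] 0.0 reartop [-0.11  -0.052  0.245]
stand
0 -0.04 0 [-0.88 -0.09  2.36  0.83  0.7  -0.02] 0.0
0 -0.04 0.2 [-0.95  0.01  2.26  0.81  0.84 -0.23] 0.0
0 0 0 [-0.82 -0.16  2.41  0.82  0.67  0.04] 0.0
0 0 0.2 [-0.9  -0.06  2.32  0.82  0.81 -0.19] 0.0
0 0.05 0 [-0.73 -0.25  2.48  0.8   0.63  0.15] 0.0
0 0.05 0.2 [-0.82 -0.14  2.4   0.82  0.78 -0.12] 0.0
0.03 -0.04 0 [-0.82 -0.05  2.32  0.84  0.66  0.02] 0.0
0.03 -0.04 0.2 
[... 668 characters left out ...]
1.65 -1.21] 0.0
1 0.7 [-0.09  0.12  2.26 -0.96  0.88  0.5 ] 0.0 | lay [-0.84  0.63  1.8   0.47  1.49 -1.17] 0.0
1 0.9 [ 0.01  0.2   2.28 -1.18  1.01  0.77] 0.0 | lay [-0.79  0.51  1.88  0.41  1.33 -1.11] 0.0
1 1.1 [ 0.09  0.32  2.28 -1.31  1.17  0.98] 2.4 | lay [-0.74  0.4   1.97  0.34  1.16 -1.03] 0.0
-1 0.5 [-0.1   0.09  2.3  -0.96  0.8  -2.55] 39.9 | lay [-0.42  0.11  2.54 -0.84  0.   -2.55] 281.3
-1 0.7 [-0.06  0.13  2.28 -1.02  0.89 -2.55] 9.5 | lay [-0.45  0.12  2.54 -0.93  0.   -2.55] 246.1
-1 0.9 [ 0.01  0.2   2.28 -1.18  1.01 -2.37] 0.0 | lay [-0.47  0.12  2.54 -1.    0.   -2.55] 211.6
-1 1.1 [ 0.09  0.32  2.28 -1.31  1.17 -2.16] 2.4 | lay [-0.49  0.11  2.54 -1.07  0.   -2.55] 178.4
```

```bash
python3 - <<'E'
from plan import *
for c in((-.065,.03,.375),(-.066,.04,.35),(-.067,.05,.325),(-.068,.058,.30),(-.079,.06,.275),(-.09,.062,.25),(-.105,.064,.2),(-.12,.065,.15)): row(tool_for(tipcase(*c)))
E
```

```text
d [ 0.0075 -0.0003 -0.006 ] [-0.001 -0.01   0.001]
d [ 0.0179 -0.0002 -0.0112] [-0.001 -0.035  0.001]
d [ 0.0284 -0.0002 -0.0164] [-0.001 -0.06   0.001]
d [ 0.0372 -0.0001 -0.0204] [-0.001 -0.085  0.001]
d [ 0.0354 -0.0002 -0.0295] [-0.001 -0.11   0.001]
d [ 0.0336 -0.0002 -0.0385] [-0.001 -0.135  0.001]
d [ 0.0321 -0.0002 -0.0493] [-0.001 -0.185  0.001]
d [ 0.0296 -0.0002 -0.0594] [-0.    -0.235  0.001]
```

Call:
apply_moves(deltas=[[0.0075,0,-0.006,-0.001,-0.01,0.001,1],[0.018,0,-0.011,-0.001,-0.035,0.001,1],[0.0285,0,-0.0165,-0.001,-0.06,0.001,1],[0.037,0,-0.0205,-0.001,-0.085,0.001,1],[0.038,0,-0.021,-0.001,-0.09,0.001,1]])

```text
time: 5.33
tool_pos: [0.582, 0.0569, 0.1564]
tcp_rot: [-2.682, -0.436, -1.293]
wrist_force: [0.6, 0.6, -2.6]
width: 0.141
```

```bash
python3 - <<'E'
from plan import *
s=status.read_state();print(s['q'].round(2),s['wrist_force'].round(1))
p,C=cur();Cn=np.linalg.inv(SH)@T(C,p)@TG; Rn=Cn[:3,:3]; print('front foot',(Cn[:3,3]+Rn@[-.06,0,-.09]).round(4),'tip',np.arctan2(-Rn[0,2],Rn[2,2]).round(3))
snap('wrist','w4.png')
for c in((-.079,.062,.275),(-.09,.064,.25),(-.105,.066,.2),(-.12,.068,.16),(-.135,.068,.12),(-.15,.068,.08),(-.17,.068,.04),(-.19,.068,0)): row(tool_for(tipcase(*c)))
E
```

```text
[-0.16 -0.19  2.49  1.59  0.37 -0.34] [ 0.6  0.6 -2.6]
front foot [-0.0698 -0.0528  0.0584] tip 0.29
d [-0.0007 -0.0006 -0.009 ] [ 0.002 -0.015  0.002]
d [-0.0033 -0.0006 -0.0178] [ 0.003 -0.04   0.001]
d [-0.0059 -0.0006 -0.0284] [ 0.003 -0.09   0.001]
d [-0.0095 -0.0006 -0.0394] [ 0.003 -0.13   0.001]
d [-0.0149 -0.0006 -0.0489] [ 0.003 -0.17   0.001]
d [-0.0203 -0.0006 -0.0583] [ 0.003 -0.21   0.001]
d [-0.0289 -0.0006 -0.0714] [ 0.004 -0.25   0.001]
d [-0.0377 -0.0006 -0.0843] [ 0.004 -0.29   0.001]
```

View pics/w4.png

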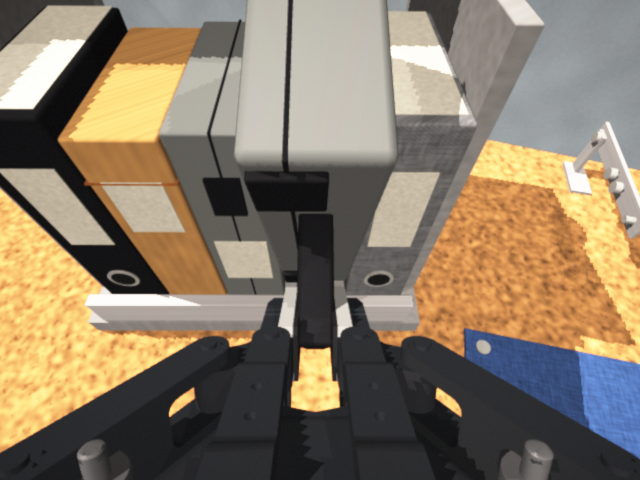

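Case front-top edge is at the same place in the view as before (240–395, 160), so the grip has not slipped; neighbours still stand. Draw out.

Call:
apply_moves(deltas=[[-0.001,0,-0.009,0.002,-0.015,0.001,1],[-0.003,0,-0.018,0.003,-0.04,0.001,1],[-0.006,0,-0.0285,0.003,-0.09,0.001,1],[-0.0095,0,-0.0395,0.003,-0.13,0.001,1],[-0.015,0,-0.049,0.003,-0.17,0.001,1],[-0.02,0,-0.0585,0.003,-0.21,0.001,1],[-0.029,0,-0.0715,0.003,-0.25,0.001,1],[-0.038,0,-0.0845,0.003,-0.29,0.001,1]])

```text
time: 6.05
tool_pos: [0.4932, 0.0291, 0.1752]
tcp_rot: [-2.876, -0.465, -0.89]
wrist_force: [0.5, -0.0, -2.1]
width: 0.141
```

```bash
python3 - <<'E'
from plan import *
s=status.read_state();q=s['q'];print(q.round(2),s['wrist_force'].round(1))
A=tipcase(-.235,.085,0); x,e=ikT(tool_for(A),q); print(x.round(2),e); row(tool_for(A))
# via: then to the mat, above
from scipy.spatial.transform import Slerp
B=stand(.04,.0,0,z=.06)
sl=Slerp([0,1],Ro.from_matrix([A[:3,:3],B[:3,:3]]))
for u in np.linspace(0,1,6):
    M=T(sl(u).as_matrix(),(1-u)*A[:3,3]+u*B[:3,3]); x,e=ikT(tool_for(M),x); print(u,x.round(2),round(e,1),M[:3,3].round(3))
E
```

```text
[-0.19 -0.39  2.44  0.5   0.61  0.72] [ 0.5 -0.  -2.1]
[-0.27 -0.52  2.48  0.5   0.72  0.68] 1.249343638215485e-06
d [-0.0227  0.0004 -0.0406] [-0.002  0.007 -0.002]
0.0 [-0.27 -0.52  2.48  0.5   0.72  0.68] 0.0 [0.539 0.041 0.175]
0.2 [-0.39 -0.47  2.46  0.56  0.73  0.56] 0.0 [ 0.548 -0.01   0.17 ]
0.4 [-0.5  -0.41  2.44  0.61  0.74  0.46] 0.0 [ 0.558 -0.06   0.165]
0.6000000000000001 [-0.59 -0.34  2.4   0.65  0.73  0.37] 0.0 [ 0.568 -0.111  0.16 ]
0.8 [-0.67 -0.27  2.36  0.68  0.72  0.31] 0.0 [ 0.577 -0.162  0.155]
1.0 [-0.74 -0.19  2.31  0.7   0.71  0.26] 0.0 [ 0.587 -0.213  0.15 ]
```

Call:
apply_moves(deltas=[[-0.008,0,-0.014,0,0.002,0,1],[-0.015,0,-0.027,0,0.004,0,1],[-0.023,0,-0.041,0,0.006,-0.001,1],[-0.023,0,-0.041,0,0.006,-0.001,1],[-0.023,0,-0.041,0,0.006,-0.001,1]])

```text
time: 6.47
tool_pos: [0.4542, 0.0157, 0.1965]
tcp_rot: [-2.871, -0.464, -0.906]
wrist_force: [0.6, -0.8, -3.0]
width: 0.142
```

```bash
python3 - <<'E'
from plan import *
from scipy.spatial.transform import Slerp
p,C=cur(); A=T(C,p)@TG; print((np.linalg.inv(SH)@A)[:3,3].round(4))
B=stand(.04,.0,0,z=.05)
sl=Slerp([0,1],Ro.from_matrix([A[:3,:3],B[:3,:3]]))
for u in np.linspace(.1,1,10): row(tool_for(T(sl(u).as_matrix(),(1-u)*A[:3,3]+u*B[:3,3])))
E
```

```text
[-0.1745 -0.0516  0.1759]
d [-0.0049  0.0237  0.001 ] [-0.013 -0.     0.018]
d [-0.0097  0.0474  0.0019] [-0.025 -0.001  0.035]
d [-0.0145  0.0711  0.0029] [-0.038 -0.001  0.053]
d [-0.0192  0.0948  0.0039] [-0.05  -0.002  0.071]
d [-0.024   0.1186  0.005 ] [-0.063 -0.002  0.088]
d [-0.0286  0.1423  0.0061] [-0.075 -0.003  0.106]
d [-0.0333  0.166   0.0072] [-0.088 -0.003  0.124]
d [-0.0379  0.1898  0.0083] [-0.1   -0.003  0.141]
d [-0.0425  0.2135  0.0094] [-0.113 -0.004  0.159]
d [-0.0471  0.2373  0.0106] [-0.126 -0.004  0.177]
```

Call:
apply_moves(deltas=[[-0.003,0.014,0.001,-0.008,0,0.01,1],[-0.0085,0.042,0.002,-0.022,0,0.031,1],[-0.0145,0.071,0.003,-0.038,-0.001,0.053,1],[-0.02,0.1,0.004,-0.053,-0.002,0.075,1],[-0.026,0.13,0.0055,-0.069,-0.002,0.097,1],[-0.032,0.16,0.007,-0.085,-0.003,0.119,1],[-0.038,0.19,0.008,-0.1,-0.003,0.141,1],[-0.043,0.215,0.0095,-0.114,-0.004,0.16,1]])

```text
time: 7.13
tool_pos: [0.495, -0.1996, 0.1636]
tcp_rot: [-2.959, -0.182, -0.927]
wrist_force: [0.5, 0.7, -3.3]
width: 0.143
```

```bash
python3 - <<'E'
from plan import *
print(status.read_state()['q'].round(2))
for z in(.05,.03,.01,.004): row(tool_for(stand(.04,.0,0,z=z)))
E
```

```text
[-0.71 -0.21  2.34  0.71  0.7   0.25]
d [-0.001   0.0204  0.0026] [-0.011 -0.     0.015]
d [-0.0125  0.0204  0.019 ] [-0.011 -0.     0.015]
d [-0.0239  0.0203  0.0355] [-0.011 -0.     0.015]
d [-0.0273  0.0203  0.0404] [-0.011 -0.     0.015]
```

Call:
apply_moves(deltas=[[-0.001,0.007,0.002,-0.004,0,0.005,1],[-0.005,0.015,0.008,-0.008,0,0.01,1],[-0.009,0.02,0.014,-0.011,0,0.015,1],[-0.014,0.02,0.021,-0.011,0,0.015,1],[-0.019,0.02,0.028,-0.011,0,0.015,1],[-0.022,0.02,0.033,-0.011,0,0.015,1],[-0.022,0.02,0.033,-0.011,0,0.015,1],[-0.022,0.02,0.033,-0.011,0,0.015,1]])

```text
time: 7.8
tool_pos: [0.498, -0.2165, 0.1251]
tcp_rot: [-2.964, -0.159, -0.931]
wrist_force: [-0.6, -0.2, -1.5]
width: 0.138
```

```bash
python3 - <<'E'
from plan import *
s=status.read_state();print(s['q'].round(2),s['wrist_force'],s['torque'].round(2))
p,C=cur();Cn=np.linalg.inv(MT)@T(C,p)@TG; print(Cn.round(4))
for z in(.01,.006,.004,.002): row(tool_for(stand(.04,.0,0,z=z)))
snap('side','s2.png',(150,150,350,310),4)
E
```

```text
[-0.73 -0.12  2.36  0.8   0.63  0.13] [-0.56390819 -0.20396643 -1.53644604] [-0.11  0.84 -0.07]
[[ 1.000e+00 -3.400e-03 -1.300e-03  4.020e-02]
 [ 3.300e-03  1.000e+00 -4.000e-04  3.600e-03]
 [ 1.300e-03  4.000e-04  1.000e+00  1.043e-01]
 [ 0.000e+00  0.000e+00  0.000e+00  1.000e+00]]
d [-0.0026  0.0033  0.0033] [-0.002 -0.001  0.003]
d [-0.0048  0.0033  0.0066] [-0.002 -0.001  0.003]
d [-0.006   0.0033  0.0083] [-0.002 -0.001  0.003]
d [-0.0071  0.0033  0.0099] [-0.002 -0.001  0.003]
```

View pics/s2.png

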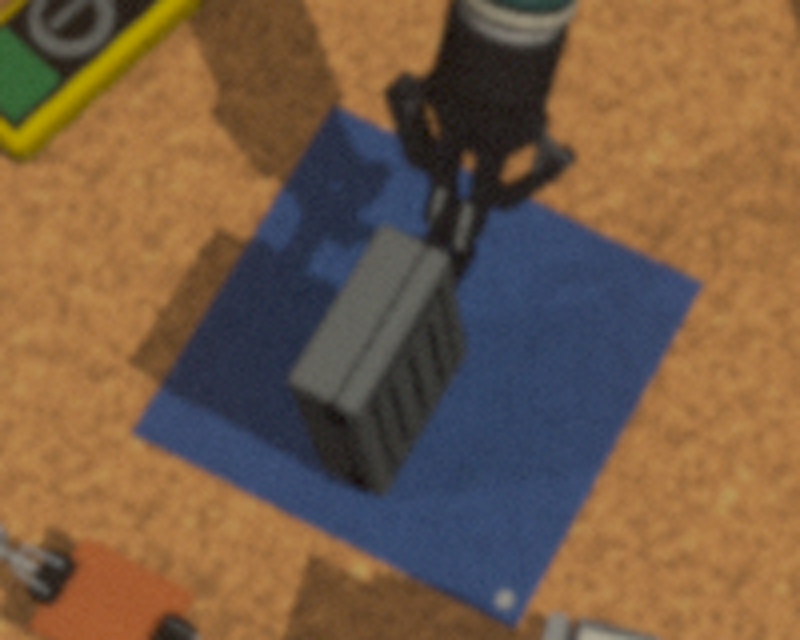

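The case hangs upright over the mat (top face crop (290–450, 230–420)), ribbed lid facing +y, about 11 mm up. Lower gently.

Call:
apply_moves(deltas=[[-0.001,0.001,0.0015,0,0,0.001,1],[-0.002,0.002,0.003,-0.001,0,0.002,1],[-0.0035,0.003,0.005,-0.002,-0.001,0.003,1],[-0.005,0.003,0.007,-0.002,-0.001,0.003,1],[-0.006,0.003,0.0083,-0.002,-0.001,0.003,1],[-0.0065,0.003,0.009,-0.002,-0.001,0.003,1],[-0.0065,0.003,0.009,-0.002,-0.001,0.003,1]])

```text
time: 8.43
tool_pos: [0.4983, -0.2204, 0.1145]
tcp_rot: [-2.967, -0.153, -0.931]
wrist_force: [0.2, 0.5, -2.6]
width: 0.142
```

```bash
python3 - <<'E'
from plan import *
s=status.read_state();print(s['wrist_force'],s['torque'].round(2))
p,C=cur();Cn=np.linalg.inv(MT)@T(C,p)@TG; print(Cn.round(4))
for z in(.003,.001,0): row(tool_for(stand(.04,.0,0,z=z)))
E
```

```text
[ 0.18661796  0.47740689 -2.63487107] [-0.08  0.88 -0.02]
[[ 1.00e+00  1.00e-03 -8.00e-04  4.01e-02]
 [-1.00e-03  1.00e+00  4.00e-04 -7.00e-04]
 [ 8.00e-04 -4.00e-04  1.00e+00  9.36e-02]
 [ 0.00e+00  0.00e+00  0.00e+00  1.00e+00]]
d [-0.0004 -0.0006  0.0004] [ 0.001 -0.001 -0.001]
d [-0.0015 -0.0006  0.0021] [ 0.001 -0.001 -0.001]
d [-0.0021 -0.0006  0.0029] [ 0.001 -0.001 -0.001]
```

Call:
apply_moves(deltas=[[-0.0006,0,0.0008,0,0,0,1],[-0.0011,0,0.0017,0,0,0,1],[-0.0011,0,0.0017,0,0,0,1],[-0.0011,0,0.0017,0,0,0,1]])

```text
time: 8.77
tool_pos: [0.4987, -0.2208, 0.1131]
tcp_rot: [-2.967, -0.153, -0.933]
wrist_force: [-0.2, -0.5, -2.5]
width: 0.142
```

Call:
apply_moves(deltas=[[-0.0006,0,0.0008,0,0,0,1],[-0.0011,0,0.0017,0,0,0,1],[-0.0017,0,0.0025,0,0,0,1],[-0.0017,0,0.0025,0,0,0,1],[-0.0017,0,0.0025,0,0,0,1]])

```text
time: 9.18
tool_pos: [0.5004, -0.2217, 0.1128]
tcp_rot: [-2.967, -0.154, -0.939]
wrist_force: [-4.9, 1.4, 10.0]
width: 0.141
```

Contact felt (+10 N). Open.

Call:
apply_moves(deltas=[[0.0008,0,-0.0012,0,0,0,1],[0.0008,0,-0.0012,0,0,0,1],[0.0008,0,-0.0012,0,0,0,0.5],[0.0008,0,-0.0012,0,0,0,0],[0.0008,0,-0.0012,0,0,0,0],[0.0008,0,-0.0012,0,0,0,0],[0.0008,0,-0.0012,0,0,0,0],[0.0008,0,-0.0012,0,0,0,0]])

```text
time: 9.85
tool_pos: [0.4985, -0.2205, 0.1111]
tcp_rot: [-2.967, -0.153, -0.932]
wrist_force: [-0.0, 0.2, 0.4]
width: 0.969
```

Call:
apply_moves(deltas=[[0,0,-0.01,0,0,0,0],[0,0,-0.03,0,0,0,0],[0,0,-0.06,0,0,0,0],[0,0,-0.09,0,0,0,0],[0,0,-0.12,0,0,0,0],[0,0,-0.15,0,0,0,0],[0,0,-0.15,0,0,0,0]])

```text
time: 10.43
tool_pos: [0.4131, -0.2316, 0.2409]
tcp_rot: [-2.973, -0.155, -0.942]
wrist_force: [0.7, -0.5, 1.0]
width: 0.999
```

```bash
python3 - <<'E'
from plan import *
s=status.read_state();q=s['q'];print(q.round(2),s['tool_pos'],s['width'])
snap('wrist','w5.png')
c=stand(.04,0)
for P3 in((-.105,0,.05),(-.06,.025,.09),(-.06,-.025,.09),(.06,.025,.09)): print(P3,proj('wrist',(c@[*P3,1])[:3],s).round(1))
for b in(.7,.8,.9):
  g=grip2(b,1); M=c@g; x,e=ikT(M); print(b,x.round(2),e); Mb=M.copy(); 
  for back in(.06,.12): 
    Mb=M.copy(); Mb[:3,3]-=back*M[:3,2]; y,f=ikT(Mb,x); print(back,y.round(2),f,Mb[:3,3].round(3))
E
```

```text
[-0.94 -0.41  2.33  0.64  0.97  0.23] [ 0.41311994 -0.23163187  0.24094657] 0.9986949523248365
(-0.105, 0, 0.05) [312.2 235.8]
(-0.06, 0.025, 0.09) [277.6 157.3]
(-0.06, -0.025, 0.09) [347.6 157.7]
(0.06, 0.025, 0.09) [282.5  30.7]
0.7 [-0.08  0.14  2.24 -0.96  0.89  0.5 ] 1.5303560249307774e-05
0.06 [ 0.    0.05  2.22 -0.87  1.    0.44] 6.560914947927023e-08 [ 0.48  -0.197  0.13 ]
0.12 [ 0.09 -0.02  2.19 -0.8   1.11  0.41] 1.1312370280409559e-10 [ 0.476 -0.159  0.175]
0.8 [-0.03  0.17  2.25 -1.07  0.94  0.64] 3.0164940899253126e-09
0.06 [ 0.06  0.1   2.24 -0.98  1.05  0.58] 1.8083143874661707e-07 [ 0.479 -0.194  0.127]
0.12 [ 0.16  0.03  2.21 -0.9   1.16  0.55] 5.04229652826438e-10 [ 0.475 -0.151  0.169]
0.9 [ 0.02  0.22  2.26 -1.17  1.01  0.77] 3.1989401048774344e-06
0.06 [ 0.12  0.15  2.25 -1.07  1.11  0.71] 4.3751758606386003e-07 [ 0.479 -0.191  0.124]
0.12 [ 0.22  0.09  2.22 -0.98  1.21  0.68] 1.1817329206329028e-09 [ 0.474 -0.145  0.161]
```

View pics/w5.png

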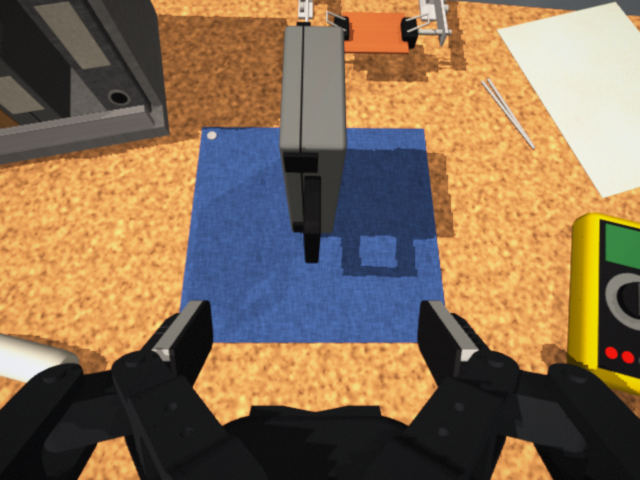

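```bash
cat >> plan.py <<'E'
ST=stand(.044,-.001)
def g2(b=1.0,y=.003,hz=.005): 
    g=grip2(b,1,hz); g[1,3]+=y; return g
def back(M,d,up=0): N=M.copy();N[:3,3]-=d*M[:3,2];N[2,3]+=up;return N
E
python3 - <<'E'
from plan import *
s=status.read_state();q=s['q']
for x in(-.14,.14):
  for y in(-.15,.15): print((x,y),proj('wrist',(MT@[x,y,.003,1])[:3],s).round(0))
print(proj('wrist',(stand(.04,0)@[-.105,0,-.04,1])[:3],s))
M=ST@g2(); x,e=ikT(M); print(x.round(2),round(e,2))
for d,u in((.06,0),(.13,0),(.13,.12)):
    x,e=ikT(back(M,d,u),x); print(d,u,x.round(2),round(e,2),back(M,d,u)[:3,3].round(3)); row(back(M,d,u))
E
```

```text
(-0.14, -0.15) [450. 344.]
(-0.14, 0.15) [174. 344.]
(0.14, -0.15) [424. 127.]
(0.14, 0.15) [201. 126.]
[312.60811573 265.00058447]
[ 0.06  0.28  2.26 -1.25  1.09  0.88] 0.0
0.06 0 [ 0.17  0.22  2.25 -1.14  1.18  0.83] 0.0 [ 0.483 -0.187  0.12 ]
d [-0.0077 -0.0387  0.1388] [-0.322 -1.232 -1.686]
0.13 0 [ 0.3   0.17  2.21 -1.03  1.29  0.79] 0.0 [ 0.477 -0.128  0.158]
d [ 0.0144 -0.0972  0.1073] [-0.322 -1.232 -1.686]
0.13 0.12 [ 0.3  -0.01  2.13 -0.99  1.43  0.57] 0.0 [ 0.477 -0.128  0.278]
d [ 0.0833 -0.096   0.0091] [-0.322 -1.232 -1.686]
```

Call:
apply_moves(deltas=[[0.02,-0.02,-0.01,-0.018,-0.068,-0.093,0.58],[0.04,-0.04,-0.01,-0.036,-0.137,-0.187,0.58],[0.06,-0.06,0.0,-0.054,-0.205,-0.28,0.58],[0.083,-0.096,0.009,-0.072,-0.274,-0.375,0.58],[0.083,-0.096,0.009,-0.09,-0.342,-0.468,0.58],[0.083,-0.096,0.009,-0.107,-0.411,-0.562,0.58],[0.083,-0.096,0.009,-0.125,-0.479,-0.656,0.58],[0.083,-0.096,0.009,-0.143,-0.548,-0.749,0.58]])

```text
time: 11.15
tool_pos: [0.4767, -0.1248, 0.2738]
tcp_rot: [2.58, 1.058, 0.062]
wrist_force: [0.3, 0.6, -0.9]
width: 0.421
```

```bash
python3 - <<'E'
from plan import *
s=status.read_state();print(s['q'].round(2),s['width']); row(back(ST@g2(),.13,.12))
E
```

```text
[-0.11 -0.26  2.09 -0.32  1.12  0.8 ] 0.4209255232203375
d [-0.0024  0.0036 -0.0031] [-0.182 -0.687 -0.925]
```

Call:
apply_moves(deltas=[[0,0.001,0,-0.02,-0.07,-0.095,0.58],[0,0.002,0,-0.04,-0.14,-0.19,0.58],[-0.002,0.003,-0.003,-0.06,-0.22,-0.3,0.58],[-0.002,0.003,-0.003,-0.08,-0.3,-0.4,0.58],[-0.002,0.003,-0.003,-0.1,-0.38,-0.51,0.58],[-0.002,0.003,-0.003,-0.125,-0.47,-0.63,0.58],[-0.002,0.003,-0.003,-0.15,-0.56,-0.76,0.58],[-0.002,0.003,-0.003,-0.182,-0.687,-0.925,0.58]])

```text
time: 11.82
tool_pos: [0.4766, -0.1276, 0.2774]
tcp_rot: [1.707, 1.621, -0.714]
wrist_force: [-0.0, 0.3, 1.1]
width: 0.417
```

```bash
python3 - <<'E'
from plan import *
s=status.read_state();print(s['q'].round(2),s['width']); M=ST@g2();row(back(M,.13,.12));row(back(M,.13,.0));row(back(M,.07,.0))
E
```

```text
[ 0.25 -0.04  2.1  -0.89  1.4   0.62] 0.41708300410771326
d [-0.0007  0.0002 -0.0002] [-0.028 -0.105 -0.14 ]
d [ 0.092  -0.0114  0.075 ] [-0.028 -0.105 -0.14 ]
d [ 0.0859 -0.0093  0.1346] [-0.028 -0.105 -0.14 ]
```

Call:
apply_moves(deltas=[[0.02,-0.002,0.016,-0.014,-0.05,-0.07,0.58],[0.05,-0.006,0.04,-0.028,-0.105,-0.14,0.58],[0.075,-0.009,0.06,-0.028,-0.105,-0.14,0.58],[0.092,-0.0115,0.075,-0.028,-0.105,-0.14,0.58],[0.09,-0.0105,0.095,-0.028,-0.105,-0.14,0.58],[0.086,-0.0095,0.134,-0.028,-0.105,-0.14,0.58],[0.086,-0.0095,0.134,-0.028,-0.105,-0.14,0.58],[0.086,-0.0095,0.134,-0.028,-0.105,-0.14,0.58]])

```text
time: 12.48
tool_pos: [0.4795, -0.1787, 0.1243]
tcp_rot: [1.53, 1.68, -0.833]
wrist_force: [0.3, -0.0, -0.4]
width: 0.421
```

```bash
python3 - <<'E'
from plan import *
s=status.read_state();print(s['q'].round(2),s['width'],s['wrist_force']); M=ST@g2();row(back(M,.0,.0));row(back(M,.04,.0))
snap('wrist','w6.png')
for P3 in((-.105,0,.05),(-.105,0,-.04),(-.105,0,.005),(-.06,.025,.09)): print(P3,proj('wrist',(ST@[*P3,1])[:3],s).round(1))
E
```

```text
[ 0.19  0.21  2.24 -1.12  1.19  0.82] 0.4206122035647106 [ 0.28149383 -0.03875353 -0.36414385]
d [-0.0012  0.0028  0.0689] [-0.006 -0.004 -0.003]
d [-0.0011  0.0025  0.0289] [-0.006 -0.004 -0.003]
(-0.105, 0, 0.05) [318.3 347.2]
(-0.105, 0, -0.04) [317.9 199.2]
(-0.105, 0, 0.005) [318.1 268.7]
(-0.06, 0.025, 0.09) [416.5 438.3]
```

View pics/w6.png

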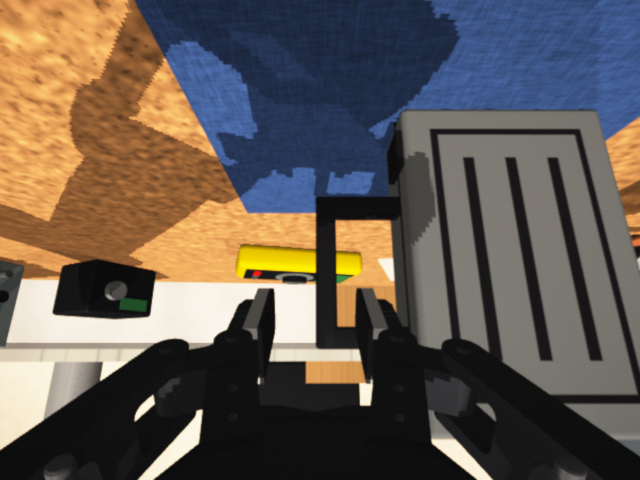

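Bar at u≈326 (v 198–347), finger midline u≈315, so shift +6.5 mm in tool y; the inner finger fits the window (335–395).

Call:
apply_moves(deltas=[[-0.001,0.0065,0,-0.006,-0.004,-0.003,0.58],[-0.001,0.0065,0.01,-0.006,-0.004,-0.003,0.58],[-0.001,0.0065,0.025,-0.006,-0.004,-0.003,0.58],[-0.001,0.0065,0.04,-0.006,-0.004,-0.003,0.58],[-0.001,0.0065,0.055,-0.006,-0.004,-0.003,0.58],[-0.001,0.0065,0.069,-0.006,-0.004,-0.003,0.58],[-0.001,0.0065,0.069,-0.006,-0.004,-0.003,0.58],[-0.001,0.0065,0.069,-0.006,-0.004,-0.003,0.58]])

```text
time: 13.2
tool_pos: [0.4941, -0.2352, 0.09]
tcp_rot: [1.521, 1.678, -0.825]
wrist_force: [-0.5, 0.9, 0.4]
width: 0.421
```

Call:
apply_moves(deltas=[[0,0,0,0,0,0,1],[0,0,0,0,0,0,1],[0,0,0,0,0,0,1],[0,0,0,0,0,0,1],[0,0,0,0,0,0,1]], squeeze=120)

```text
time: 13.62
tool_pos: [0.4944, -0.235, 0.0907]
tcp_rot: [1.519, 1.678, -0.824]
wrist_force: [-1.8, 1.5, 3.7]
width: 0.1
```

```bash
python3 - <<'E'
from plan import *
s=status.read_state();q=s['q'];print(q.round(2),s['width'],s['wrist_force'])
p,C=cur(); G=T(C,p)
ST=stand(.048,-.001); TG2=np.linalg.inv(G)@ST; np.save('TG2.npy',TG2)
L=lay(0,0,.003)
from scipy.spatial.transform import Slerp
# path: lift 15, rotate about mat x; centre from stand to lay with clearance
print('rows')
x=q
for th in np.linspace(0,np.pi/2,9):
    u=th/(np.pi/2); need=.09*np.cos(th)+.025*np.sin(th)
    c=MT@T(Ro.from_euler('x',th).as_matrix(),[.048*(1-u),-.001*(1-u),.003+need+.015])
    M=tool_for(c,TG2); x,e=ikT(M,x); print(th.round(2),x.round(2),round(e,1),c[2,3].round(3)); row(M)
E
```

```text
[ 0.07  0.28  2.25 -1.25  1.09  0.88] 0.0996306302599422 [-1.81727778  1.50666611  3.66912394]
rows
0.0 [ 0.07  0.25  2.25 -1.23  1.1   0.84] 0.0 0.108
d [-0.0126  0.0001 -0.0081] [-0. -0. -0.]
0.2 [-0.02  0.14  2.24 -1.05  0.97  0.6 ] 0.0 0.111
d [-0.013  -0.0059 -0.0093] [0.001 0.196 0.001]
0.39 [-0.13  0.07  2.22 -0.81  0.87  0.31] 0.0 0.111
d [-0.0103 -0.0119 -0.009 ] [0.002 0.393 0.002]
0.59 [-0.26  0.04  2.19 -0.53  0.83 -0.01] 0.0 0.107
d [-0.0046 -0.0179 -0.0073] [0.002 0.589 0.003]
0.79 [-0.38  0.06  2.14 -0.25  0.85 -0.32] 0.0 0.099
d [ 0.0039 -0.024  -0.0041] [0.003 0.785 0.004]
0.98 [-0.5   0.11  2.09 -0.02  0.92 -0.59] 0.0 0.089
d [ 0.0149 -0.0301  0.0003] [0.004 0.982 0.005]
1.18 [-0.61  0.19  2.04  0.16  1.03 -0.79] 0.0 0.076
d [ 0.0278 -0.0361  0.0058] [0.005 1.178 0.007]
1.37 [-0.7   0.3   1.98  0.29  1.15 -0.95] 0.0 0.06
d [ 0.0423 -0.0422  0.0121] [0.006 1.374 0.008]
1.57 [-0.77  0.43  1.91  0.38  1.28 -1.06] 0.0 0.043
d [ 0.0578 -0.0483  0.0191] [0.006 1.571 0.009]
```

Call:
apply_moves(deltas=[[-0.006,0,-0.004,0,0,0,1],[-0.0126,0,-0.008,0,0,0,1],[-0.013,-0.003,-0.009,0,0.1,0,1],[-0.013,-0.006,-0.0093,0.001,0.196,0.001,1],[-0.012,-0.009,-0.0093,0.001,0.295,0.001,1],[-0.0103,-0.012,-0.009,0.002,0.393,0.002,1],[-0.008,-0.015,-0.008,0.002,0.49,0.002,1],[-0.0046,-0.018,-0.0073,0.002,0.589,0.003,1]])

```text
time: 14.28
tool_pos: [0.4756, -0.2332, 0.099]
tcp_rot: [1.887, 2.081, -0.381]
wrist_force: [-1.0, 0.1, -4.4]
width: 0.102
```

```bash
python3 - <<'E'
from plan import *
s=status.read_state();q=s['q'];print(q.round(2),s['width'],s['wrist_force'])
TG2=np.load('TG2.npy')
for th in np.linspace(.7,np.pi/2,9):
    u=th/(np.pi/2); need=.09*np.cos(th)+.025*np.sin(th)
    c=MT@T(Ro.from_euler('x',th).as_matrix(),[.048*(1-u),-.001*(1-u),.003+need+.015]); row(tool_for(c,TG2))
snap('wrist','w7.png')
E
```

```text
[-0.26  0.04  2.19 -0.52  0.83 -0.02] 0.10184502416773565 [-0.99183606  0.11937883 -4.37978234]
d [ 0.003  -0.0029  0.0045] [0.002 0.106 0.001]
d [ 0.0062 -0.0063  0.009 ] [0.003 0.215 0.002]
d [ 0.0098 -0.0097  0.0143] [0.003 0.324 0.003]
d [ 0.0137 -0.0131  0.0203] [0.003 0.433 0.003]
d [ 0.018  -0.0164  0.0268] [0.004 0.542 0.004]
d [ 0.0225 -0.0198  0.0339] [0.004 0.651 0.005]
d [ 0.0272 -0.0232  0.0414] [0.005 0.76  0.005]
d [ 0.0321 -0.0266  0.0493] [0.005 0.868 0.006]
d [ 0.037  -0.03    0.0574] [0.005 0.977 0.007]
```

View pics/w7.png

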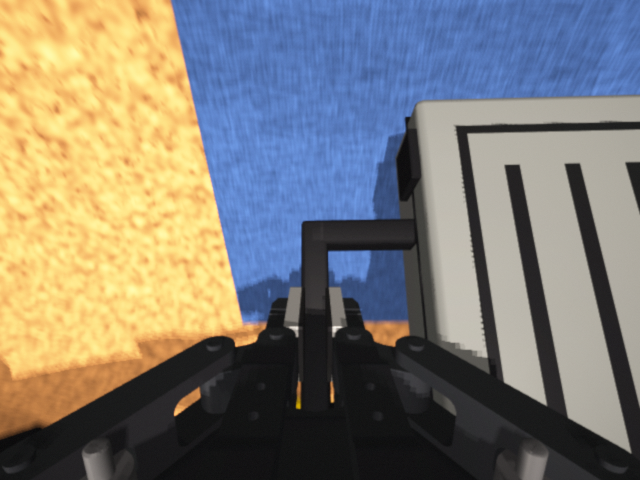

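The bar (u 302–328) is held squarely between the pads, lid plate at (460+,130), no twist. Continue turning down.

Call:
apply_moves(deltas=[[0.003,-0.003,0.0045,0.002,0.106,0.001,1],[0.006,-0.0063,0.009,0.003,0.215,0.002,1],[0.01,-0.0097,0.0143,0.003,0.324,0.003,1],[0.0137,-0.013,0.0203,0.003,0.433,0.003,1],[0.018,-0.0164,0.0268,0.004,0.542,0.004,1],[0.0225,-0.02,0.034,0.004,0.651,0.005,1],[0.027,-0.023,0.0414,0.005,0.76,0.005,1],[0.032,-0.0266,0.0493,0.005,0.868,0.006,1]])

```text
time: 15.0
tool_pos: [0.4482, -0.2273, 0.04]
tcp_rot: [-1.866, -2.048, -0.436]
wrist_force: [0.8, -0.6, -4.2]
width: 0.1
```

```bash
python3 - <<'E'
from plan import *
TG2=np.load('TG2.npy')
s=status.read_state();print(s['q'].round(2),s['wrist_force'])
for z in(.018,.01,.006,.003): row(tool_for(lay(0,0,z),TG2))
E
```

```text
[-0.73  0.36  1.95  0.33  1.2  -1.  ] [ 0.81809861 -0.5916769  -4.1527328 ]
d [-0.0014 -0.0028  0.0089] [-0.002  0.111 -0.002]
d [-0.005  -0.0028  0.0161] [-0.002  0.111 -0.002]
d [-0.0067 -0.0028  0.0197] [-0.002  0.111 -0.002]
d [-0.0081 -0.0028  0.0224] [-0.002  0.111 -0.002]
```

Call:
apply_moves(deltas=[[-0.0007,-0.0014,0.0045,-0.001,0.055,-0.001,1],[-0.0014,-0.0028,0.009,-0.002,0.111,-0.002,1],[-0.003,-0.0028,0.0125,-0.002,0.111,-0.002,1],[-0.005,-0.0028,0.016,-0.002,0.111,-0.002,1],[-0.006,-0.0028,0.018,-0.002,0.111,-0.002,1],[-0.0065,-0.0028,0.019,-0.002,0.111,-0.002,1],[-0.0065,-0.0028,0.019,-0.002,0.111,-0.002,1]])

```text
time: 15.58
tool_pos: [0.4444, -0.2242, 0.0223]
tcp_rot: [-1.797, -1.981, -0.525]
wrist_force: [-8.3, -3.2, 12.0]
width: 0.1
```

```bash
python3 - <<'E'
from plan import *
TG2=np.load('TG2.npy')
s=status.read_state();print(s['q'].round(2),s['wrist_force'],s['torque'].round(2))
p,C=cur(); print((np.linalg.inv(MT)@T(C,p)@TG2).round(3))
for z in(.006,.003,.001,-.001): row(tool_for(lay(0,0,z),TG2))
snap('side','s3.png',(150,150,350,310),4)
E
```

```text
[-0.77  0.44  1.92  0.38  1.26 -1.07] [-8.34080061 -3.22049542 11.98934392] [0.51 1.03 0.59]
[[ 1.     0.001  0.003 -0.001]
 [ 0.003  0.003 -1.     0.001]
 [-0.001  1.     0.003  0.034]
 [ 0.     0.     0.     1.   ]]
d [-0.0022  0.0007  0.0021] [-0.003  0.003  0.002]
d [-0.0038  0.0007  0.0046] [-0.003  0.003  0.002]
d [-0.0049  0.0007  0.0063] [-0.003  0.003  0.002]
d [-0.006   0.0007  0.008 ] [-0.003  0.003  0.002]
```

Call:
apply_moves(deltas=[[-0.0006,0,0.0008,0,0,0,1],[-0.001,0,0.0017,0,0,0,1],[-0.0016,0,0.0025,0,0,0,1],[-0.002,0,0.0032,0,0,0,1],[-0.002,0,0.0032,0,0,0,1]])

```text
time: 16.05
tool_pos: [0.4442, -0.2242, 0.0208]
tcp_rot: [-1.795, -1.982, -0.525]
wrist_force: [-14.0, -4.4, 24.8]
width: 0.102
```

```bash
python3 - <<'E'
from plan import *
TG2=np.load('TG2.npy')
s=status.read_state();print(s['tool_pos'],s['wrist_force'],s['torque'].round(2))
p,C=cur(); print((np.linalg.inv(MT)@T(C,p)@TG2)[:3,3].round(4))
# case lid outline in side view (grey), expected corners with lying pose
im=vision.read_camera('side'); cv2.imwrite('raw_side.png',im[:,:,::-1])
for P3 in((-.06,.025,-.09),(-.06,.025,.09),(.06,.025,.09),(.06,.025,-.09)): print(proj('side',(lay()@[*P3,1])[:3]).round(1))
h=cv2.cvtColor(im,cv2.COLOR_RGB2HSV); m=cv2.inRange(h,(0,0,70),(180,60,255)); m[:, :170]=0;m[:,340:]=0;m[:160]=0;m[315:]=0
cs,_=cv2.findContours(m,cv2.RETR_EXTERNAL,cv2.CHAIN_APPROX_NONE)
for c in cs:
    if cv2.contourArea(c)>150:
        r=cv2.minAreaRect(c); b=cv2.boxPoints(r); W=[onz('side',*u,.053)[:2].round(3).tolist() for u in b]; print(cv2.contourArea(c),b.round(1).tolist(),W)
E
```

```text
[ 0.44415807 -0.22421431  0.02077062] [-13.97875786  -4.37854732  24.8219111 ] [1.36 1.44 0.98]
[-0.0009  0.0013  0.0323]
[292.4 228.3]
[234.6 199.9]
[212.4 236.4]
[271.1 266. ]
202.0 [[284.0, 304.0], [318.0, 304.0], [318.0, 314.0], [284.0, 314.0]] [[0.664, -0.035], [0.616, 0.039], [0.638, 0.053], [0.686, -0.02]]
2575.5 [[213.1999969482422, 235.60000610351562], [232.0, 198.0], [294.3999938964844, 229.1999969482422], [275.6000061035156, 266.79998779296875]] [[0.613, -0.3], [0.496, -0.322], [0.478, -0.127], [0.593, -0.11]]
152.5 [[228.0, 176.0], [245.5, 158.5], [253.0, 166.0], [235.5, 183.5]] [[0.448, -0.37], [0.377, -0.36], [0.384, -0.329], [0.455, -0.339]]
```

Call:
apply_moves(deltas=[[0.0006,0,-0.0008,0,0,0,1],[0.001,0,-0.0016,0,0,0,1],[0.001,0,-0.0016,0,0,0,1],[0.001,0,-0.0016,0,0,0,0.85],[0.001,0,-0.0016,0,0,0,0.7],[0.001,0,-0.0016,0,0,0,0.6],[0.001,0,-0.0016,0,0,0,0.6],[0.001,0,-0.0016,0,0,0,0.6]])

```text
time: 16.77
tool_pos: [0.4461, -0.2238, 0.0189]
tcp_rot: [-1.799, -1.98, -0.529]
wrist_force: [-1.6, -0.5, 5.7]
width: 0.398
```

```bash
python3 - <<'E'
from plan import *
s=status.read_state();print(s['tool_pos'],s['wrist_force'],s['width'],s['q'].round(2))
p,C=cur();print('tool z',C[:,2].round(3))
E
```

```text
[ 0.44609897 -0.22378326  0.01890095] [-1.5799527  -0.52291236  5.66871886] 0.3977573119853247 [-0.77  0.44  1.92  0.38  1.25 -1.07]
tool z [-0.047  0.535 -0.843]
```

Call:
apply_moves(deltas=[[0,0,-0.003,0,0,0,0.6],[0,0,-0.008,0,0,0,0.6],[0,0,-0.008,0,0,0,0.6]])

```text
time: 17.02
tool_pos: [0.4466, -0.2291, 0.025]
tcp_rot: [-1.801, -1.98, -0.529]
wrist_force: [0.3, -0.2, 0.6]
width: 0.399
```

```bash
cat > chk.py <<'E'
from plan import *
s=status.read_state();print(s['tool_pos'],s['wrist_force'].round(1),s['width'])
im=vision.read_camera('side')
h=cv2.cvtColor(im,cv2.COLOR_RGB2HSV); m=cv2.inRange(h,(0,0,70),(180,60,255)); m[:, :170]=0;m[:,340:]=0;m[:160]=0;m[315:]=0
cs,_=cv2.findContours(m,cv2.RETR_EXTERNAL,cv2.CHAIN_APPROX_NONE)
c=max(cs,key=cv2.contourArea); b=cv2.boxPoints(cv2.minAreaRect(c)); W=np.array([onz('side',*u,.053)[:2] for u in b])
print(b.round(1).tolist(),W.round(3).tolist(),'centre in mat',((np.linalg.inv(MT)@[*W.mean(0),.053,1])[:3]).round(3))
E
python3 chk.py
```

```text
[ 0.44660418 -0.22914319  0.02504579] [ 0.3 -0.2  0.6] 0.3985935105662391
[[213.0, 238.0], [232.1999969482422, 199.60000610351562], [293.3999938964844, 230.1999969482422], [274.20001220703125, 268.6000061035156]] [[0.618, -0.297], [0.499, -0.318], [0.481, -0.128], [0.599, -0.11]] centre in mat [0.003 0.003 0.053]
```

Free of contact; case centre about 4 mm from the mat centre. Retreat along the tool axis, then up.

Call:
apply_moves(deltas=[[0,0,-0.015,0,0,0,0.6],[0,0,-0.035,0,0,0,0.6],[0,0,-0.06,0,0,0,0.6],[0,0,-0.09,0,0,0,0.6],[0,0,-0.12,0,0,0,0.6],[0,0,-0.15,0,0,0,0.6],[0,0,-0.18,0,0,0,0.6],[0,0,-0.18,0,0,0,0.6]])

```text
time: 17.73
tool_pos: [0.4568, -0.3297, 0.1814]
tcp_rot: [-1.808, -1.987, -0.529]
wrist_force: [1.1, -1.1, 1.3]
width: 0.396
```

```bash
python3 chk.py; python3 - <<'E'
from plan import *
# handle (dark) side, neighbours & bystanders: compare with first pictures
im=vision.read_camera('side'); top=vision.read_camera('top'); old=cv2.imread('pics/side1.png')[:,:,::-1]; oldt=cv2.imread('pics/top1.png')[:,:,::-1]
for n,a,b in(('side',im,old),('top',top,oldt)):
    d=(cv2.absdiff(cv2.GaussianBlur(a,(5,5),0),cv2.GaussianBlur(b,(5,5),0)).max(2)>45).astype(np.uint8)
    k,_,st,_=cv2.connectedComponentsWithStats(d); print(n,[x.tolist() for x in st[1:] if x[4]>40])
L=lay()
for P3 in((-.105,0,.005),(-.06,0,0)): print('handle px',proj('side',(L@[*P3,1])[:3]).round(0))
u,v=proj('side',(L@[-.105,.006,.005,1])[:3]).round().astype(int); print(im[v-4:v+5:2,u-4:u+5:2].mean(2).round())
E
```

```text
[ 0.45680178 -0.32967221  0.1814426 ] [ 1.1 -1.1  1.3] 0.39554536644653954
[[213.0, 238.0], [232.39999389648438, 199.1999969482422], [293.20001220703125, 229.60000610351562], [273.79998779296875, 268.3999938964844]] [[0.618, -0.297], [0.498, -0.319], [0.48, -0.129], [0.599, -0.112]] centre in mat [0.002 0.003 0.053]
side [[147, 0, 30, 31, 396], [244, 0, 62, 12, 430], [308, 0, 50, 23, 615], [390, 0, 35, 20, 497], [190, 3, 83, 64, 1909], [366, 6, 32, 56, 893], [158, 10, 30, 41, 415], [45, 16, 75, 76, 2778], [128, 38, 12, 15, 81], [168, 40, 9, 9, 64], [85, 44, 197, 130, 7291], [182, 57, 12, 12, 92], [401, 73, 9, 27, 126], [208, 74, 92, 38, 667], [445, 90, 34, 70, 965], [45, 95, 42, 36, 640], [430, 110, 18, 22, 126], [329, 112, 8, 9, 50], [439, 127, 19, 10, 53], [378, 138, 17, 27, 285], [322, 147, 18, 12, 81], [410, 150, 17, 8, 68], [250, 197, 35, 26, 257], [214, 240, 59, 31, 166], [282, 290, 30, 17, 173], [323, 295, 12, 20, 150]]
top [[285, 203, 14, 20, 117], [311, 207, 23, 15, 123], [353, 217, 53, 52, 711], [359, 223, 41, 26, 548], [305, 225, 261, 255, 25259], [585, 227, 13, 12, 123], [591, 241, 19, 44, 484], [594, 277, 46, 55, 1782], [359, 333, 23, 7, 108], [595, 336, 9, 19, 103], [285, 349, 28, 11, 197], [566, 355, 9, 10, 58], [287, 359, 13, 32, 147], [261, 361, 36, 60, 710], [321, 402, 21, 34, 168], [338, 409, 12, 17, 59], [373, 409, 18, 18, 145], [308, 445, 13, 9, 84]]
handle px [270. 203.]
handle px [264. 217.]
[[74. 77. 78. 83. 84.]
 [51. 64. 74. 81. 80.]
 [35. 37. 48. 60. 70.]
 [31. 28. 36. 39. 44.]
 [48. 36. 31. 32. 29.]]
```

```bash
python3 -c "
from workcell import job; print(job.finish_job())"
```

```text
the job is handed in; nothing more can be done
None
```

I carried out the whole job, and it is handed in at about 18 s on the robot's clock, with no verdict reported. I gripped the case by its handle, tipped it about 0.39 rad and drew it over the front lip. I stood it upright on the mat and let go. Then I took the handle bar afresh from the lid side, turned the case down lid up with the handle towards the robot, released it and backed off.

**Last checks:**
- **Position:** in the side view the case's outline, read at lid height, matches a flat case centred about 4 mm from the mat's centre. It is square with the mat to within a few degrees, and the handle is on the robot's side.
- **Contact:** the wrist force was near zero after release, so the robot was touching nothing.
- **Surroundings:** comparing the first and last pictures showed changes only at the case's empty place, on the mat, and where the arm and its shadow moved. I saw no change in the row. The arm-shadow region reached the meter, so it is not cleared by that comparison, but no planned path went near it.

**What disagreed or could not be checked:**
- When laying the case down, I met the mat about 4–6 mm earlier than predicted, with up to 25 N at the wrist. I put that down to the case sagging in the grip, and I eased off before opening.
- After opening, about 6 N remained at the wrist until I backed off a few millimetres.
- The picture limit stopped me viewing the final pose, so it rests on those measurements alone.

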